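# Put three mixed-up power modules in their own bays of a test fixture

## Robot

A 6-joint arm with a two-finger parallel gripper is mounted at the origin on the work surface. World frame = base frame: x ahead of the robot, y to its left, z up, the work surface at z = 0. Lengths are in mm, angles in rad, forces in N, time in s.
With the tool pointing down it reaches from about 425 to 950 mm from the base axis. Payload 14.7 kg.
Tool frame: the origin (TCP) lies midway between the tips of the shut fingers; the grasp point (between the pads) lies 19 mm behind it (grip_point_offset is the distance from the TCP to the grasp point, in mm); z points along the fingers, y is the direction in which the jaws open and shut (so a half turn about z gives the same grasp; the last joint's range is limited). The gripper opens to 85 mm and grips with 20 to 120 N. Pads are 22 mm wide; open, the fingers measure 114 mm over their backs; the gripper's body (76 mm by 85 mm) begins 54 mm behind the grasp point. The pads swing forward as they close: fully open they stand 13 mm farther back than shut.
Start: joints at [1.064, 0.48, 1.596, -0, 1.065, -0.047], TCP at [288.426, 582.497, 231.297] pointing down, gripper open.
Joint ranges: [-2.75, 2.75], [-0.82, 2.05], [0.23, 2.67], [-1.56, 4.7], [0.09, 2.69], [-2.92, 2.92]. Speed limits (rad/s): [1.89, 1.89, 2.39, 3.01, 3.01, 3.01].

## Interface

Orientations are given as a 3x3 rotation matrix whose columns are the frame's x, y, z axes.
In Python, from rig import observe, snapshot, get_calibration, close_job, regions_of, grip_point_offset gives the robot as it stands. The module is installed in compiled form; this text tells all that it offers.
- The arm moves only by the tool play_rows, never from a script. Its arguments are lists of equal length, an entry for each row: "delta_rot": the turn, a rotation vector about the tool's x, y, z in units of 5 degrees (1.0 is 5 degrees), a list of three; "dp": the shift along the tool's x, y, z in units of 40 mm (1.0 is 40 mm), a list of three; "hand": the closure in counts, from 0 (fully open) to 255 (shut). A call has 1 to 5 rows; each row shifts and turns the pose as measured when the row begins, along the tool's axes as they then stand; what a row does not reach is not made up. A row lasts 1/10 s, in which the tool goes at most 50 mm and 8.59 degrees, less where a joint would pass 70% of its speed; a pose out of reach is approached as far as the arm can. A call is refused whole if a number of a shift passes 1 or a number of a turn 1, either way. A call with a gripper value outside its range is refused whole. The fingers move at their own pace and stop on an object; "grip_force" is the grip in N (left out, the last holds). Time passes only in rows, so rows that do not move let the fingers close. It gives the time, the measured TCP pose, the force and the opening at its end, in the units of the state.
- observe(): the state, without advancing time (a new reading comes with each control period).
- snapshot(name): name is "side" or "top" or "wrist"; returns (picture, depth): 384x512x3 uint8, red, green, blue; 384x512 float32, mm along the optical axis (not along the pixel's ray), 0 where there is no reading.
- get_calibration(name): a dict with "fx", "fy", "cx", "cy" (pixels), "extrinsics" (4x4, takes a point from camera to world coordinates); the wrist camera has in their place "hand_eye" (4x4, takes a point from camera to tool coordinates, whose origin is the TCP and whose axes are the flange's). Camera axes: x right, y down, z forward; pixel columns grow to the right and rows downward; lengths in mm; the calibration is good to about 2 mm. A picture is of the moment at which its call begins: read the wrist's pose just before it. get_calibration takes no time and is no camera call.
- close_job(): hands the job in, once; it reports no verdict.
Trained networks look in the newest picture that a camera, given by its name, has taken for a name from the list of things; names that differ only in an ending like _2 or _b are one class to them, and where a whole thing is asked for, a point or a joint stands for the part that bears it (a point fixed in the world has none). Each returns a list of dicts, best first, with "conf" (0 to 1); they miss things now and then, are a little off and sometimes report something else, mostly with a low value. They report only what shows in the picture. A call takes as long as a camera call. They do not tell look-alikes from the thing itself.
- regions_of(thing, camera): "region" (384x512 bool, what is visible of it) and "pixel" ([row, column] in pixels, amid what is visible of it).
The state is a dict: "t": time; "qpos": joint angles; "qd": joint speeds; "effort": joint torques, N m; "ee_pos": TCP position; "ee_rot": TCP orientation; "contact_force": force on the tool from outside, world axes, zero at the start; "moment": the same for the moment, N m; "opening": opening from 0.0 (shut) to 1.0 (fully open).
Only numpy, scipy, OpenCV 4.12 (cv2) and the standard library are available. Lean on these libraries where they do the work, as an engineer would, in place of code of your own. Each camera call takes 0.05 s, during which the arm holds its last target.

## Task

The three power modules on the test fixture stand in one another's bays: before moving any of them, lift the retaining bar out of its two brackets and lay it along the long rubber rest strip, then move the modules (the empty black pad beside the fixture is free for parking one meanwhile) so that the round choke can stands in the bay with the single round socket, the finned heat sink in the bay with the wide flat connector and the square-edged transformer in the bay with the two posts. Set each module flat, in the middle of its bay's black plate and square to it, with its long side pointing at the connector, and never tip one over. Once all three are in place, lay the bar back in both brackets, fully down and centred end to end, and let go of everything.

Things in the scene. Friction and masses are not known exactly. Their poses are not given: they have to be found in the camera images.
- fixture: Fixed grey base plate 170 (x) by 360 (y) by 12 mm with two dark steel open-topped U brackets at y = +165 and -165 mm, x = 0, each 12 mm thick (y), 60 mm wide (x). Slots 36 mm wide, floor 70 mm above the origin, straight walls to 82 mm, flared mouth to 94 mm. Origin: centre of the underside, on the bench; z up.
- bay_coax: Fixed flat black plate 96 (x) by 78 (y) by 6 mm, no rim, on the fixture. Beyond its +x edge a grey block 22 by 66 by 14 mm (centre at x = 63 mm) carries one upright round steel socket, 20 mm wide at the foot, 14 mm above, top at 29 mm. Origin: centre of the plate's underside; a module at home has its origin 6 mm above it. Bays: a row along the fixture's y, 84 mm apart, in any order.
- bay_dsub: Fixed flat black plate 96 (x) by 78 (y) by 6 mm, no rim, on the fixture. Beyond its +x edge a grey block 22 by 66 by 14 mm (centre at x = 63 mm) carries one wide flat steel connector, 52 mm long at the foot and 34 mm above, along y, top at 26 mm. Origin: centre of the plate's underside; a module at home has its origin 6 mm above it. Bays: a row along the fixture's y, 84 mm apart, in any order.
- bay_posts: Fixed flat black plate 96 (x) by 78 (y) by 6 mm, no rim, on the fixture. Beyond its +x edge a grey block 22 by 66 by 14 mm (centre at x = 63 mm) carries two upright round steel posts 13 mm thick, 40 mm apart along y, top at 30 mm. Origin: centre of the plate's underside; a module at home has its origin 6 mm above it. Bays: a row along the fixture's y, 84 mm apart, in any order.
- choke_module: Aluminium plate 80 (x) by 60 (y) by 8 mm with a green 2 mm circuit board and small parts 7 mm high near its short ends; in the middle stands a round dark steel choke can 40 mm in diameter, from 10 to 50 mm height (grip it anywhere around). Overall 50 mm high, 0.2 to 0.4 kg. Origin: centre of the underside; z up; x along the 80 mm side. Both ends may serve as front.
- heatsink_module: Aluminium plate 80 (x) by 60 (y) by 8 mm with a green 2 mm circuit board and small parts 7 mm high near its short ends; in the middle stands an aluminium heat sink with six fins running along x, 44 (x) by 36 (y) mm, from 10 to 50 mm height (grip it across y, 36 mm). Overall 50 mm high, 0.2 to 0.4 kg. Origin: centre of the underside; z up; x along the 80 mm side. Both ends may serve as front.
- transformer_module: Aluminium plate 80 (x) by 60 (y) by 8 mm with a green 2 mm circuit board and small parts 7 mm high near its short ends; in the middle stands a square-edged transformer, dark core and copper winding, 46 (x) by 34 (y) mm, from 10 to 50 mm height (grip it across y, 34 mm). Overall 50 mm high, 0.2 to 0.4 kg. Origin: centre of the underside; z up; x along the 80 mm side. Both ends may serve as front.
- bar: Loose flat steel-grey bar 20 (x) by 370 (y) by 10 mm, 0.25 kg, with a black grip block 14 (x) by 60 (y) mm on its middle, 10 to 36 mm above the underside. Origin: centre of the underside; it runs along its y, z up, ends alike. At the start it lies in both brackets, 2 mm above the modules; in place its origin is 70 mm above the fixture's, over its centre.
- bar_rest: Rest strip for the bar, fixed on the bench: black rubber strip 380 (x) by 60 (y) by 8 mm, flat. Origin: centre of the underside; it runs along its x.
- free_pad: Empty flat black pad, fixed on the bench, 110 (x) by 100 (y) by 6 mm, no rim: the free spot. Origin: centre of the underside. It lies on one side of the fixture, the rest strip on the other (either way round).
Not all that is in view belongs to the job. Leave any yellow look-alike of the heatsink_module alone.

How it is judged (in metres and radians):
On the way, in this order (a step that is already met when the one before it is completed fails the run):
1. the bar lies released on the rest strip, and no module has yet been moved by more than 20 mm (horizontal distance between bar and bar_rest below 0.04 m and angle between the y axis of bar and the x axis of bar_rest, either way round below 0.2 rad and z of bar in the frame of bar_rest between 0.004 and 0.012 m and angle between bar's own z axis and vertical below 0.06 rad and linear speed of bar below 0.02 m/s and contact force between the fingers and bar below 0.2 N and distance of each of choke_module, heatsink_module, transformer_module from where it was at the start of the episode below 0.02 m), for 0.2 s.
2. with the bar still out of the brackets (more than 150 mm from its place), all three modules stand released in their own bays (horizontal distance between choke_module and bay_coax below 0.012 m and angle between the x axis of choke_module and the x axis of bay_coax, either way round below 0.2 rad and angle between each of choke_module, heatsink_module, transformer_module's own z axis and vertical below 0.06 rad and z of choke_module in the frame of bay_coax between 0.003 and 0.009 m and linear speed of each of choke_module, heatsink_module, transformer_module below 0.02 m/s and angular speed of each of choke_module, heatsink_module, transformer_module below 0.2 rad/s and contact force between the fingers and choke_module below 0.2 N and horizontal distance between heatsink_module and bay_dsub below 0.012 m and angle between the x axis of heatsink_module and the x axis of bay_dsub, either way round below 0.2 rad and z of heatsink_module in the frame of bay_dsub between 0.003 and 0.009 m and contact force between the fingers and heatsink_module below 0.2 N and horizontal distance between transformer_module and bay_posts below 0.012 m and angle between the x axis of transformer_module and the x axis of bay_posts, either way round below 0.2 rad and z of transformer_module in the frame of bay_posts between 0.003 and 0.009 m and contact force between the fingers and transformer_module below 0.2 N and horizontal distance between bar and fixture above 0.15 m), for 0.2 s.
At the end, for the whole second after the job is handed in: Each module flat in its own bay: centre within 12 mm of the plate's, long side within 0.2 rad of the bay's x (either end forward), tilt under 0.06 rad. Bar down in both brackets: within 10 mm across, 14 mm along, 0.08 rad, 66 to 73 mm above the fixture's origin. All released and at rest (horizontal distance between choke_module and bay_coax below 0.012 m and angle between the x axis of choke_module and the x axis of bay_coax, either way round below 0.2 rad and angle between each of choke_module, heatsink_module, transformer_module's own z axis and vertical below 0.06 rad and z of choke_module in the frame of bay_coax between 0.003 and 0.009 m and linear speed of each of choke_module, heatsink_module, transformer_module, bar below 0.02 m/s and angular speed of each of choke_module, heatsink_module, transformer_module, bar below 0.2 rad/s and contact force between the fingers and choke_module below 0.2 N and horizontal distance between heatsink_module and bay_dsub below 0.012 m and angle between the x axis of heatsink_module and the x axis of bay_dsub, either way round below 0.2 rad and z of heatsink_module in the frame of bay_dsub between 0.003 and 0.009 m and contact force between the fingers and heatsink_module below 0.2 N and horizontal distance between transformer_module and bay_posts below 0.012 m and angle between the x axis of transformer_module and the x axis of bay_posts, either way round below 0.2 rad and z of transformer_module in the frame of bay_posts between 0.003 and 0.009 m and contact force between the fingers and transformer_module below 0.2 N and x of bar in the frame of fixture between -0.01 and 0.01 m and y of bar in the frame of fixture between -0.014 and 0.014 m and z of bar in the frame of fixture between 0.066 and 0.073 m and angle between the y axis of bar and the y axis of fixture, either way round below 0.08 rad and angle between bar's own z axis and vertical below 0.05 rad and contact force between the fingers and bar below 0.2 N); the robot touches nothing.
It fails at once if a module is tipped over (tilted by more than 0.6 rad) (angle between any of choke_module, heatsink_module, transformer_module's own z axis and vertical above 0.6 rad).
It also fails if it takes over 136 s, if anything falls off the work surface, if the arm or the gripper's body presses on something with over 40 N, if the wrist force passes 120 N, or if a joint passes its speed limit or range.

## Working session

There is one attempt and no reset: what is moved stays moved. The work goes in short steps, Python scripts to look and compute and a tool call to move; the robot and the scene stay as the last step left them, time stands still between calls to the robot, and variables do not carry over. Pictures are saved under pics/ and viewed, and the job is handed in when it is done.

Besides the shell and the picture viewer there is one more tool, called after "Call:" by a JSON object that holds its "method" and its "body", one argument or row to a line. play_rows: Moves the arm, as the interface text tells. Its arguments: {"type":"object","properties":{"delta_rot":{"type":"array"},"dp":{"type":"array"},"hand":{"type":"array"},"grip_force":{"type":"number"}},"required":["delta_rot","dp","hand"]}

```bash
mkdir -p pics; cat > h.py <<'E'
import numpy as np, cv2
from rig import *
def save(name,fn):
    p,d=snapshot(name); cv2.imwrite('pics/'+fn,p[:,:,::-1]); return p,d
def pts(name,d,mask=None):
    c=get_calibration(name); v,u=np.nonzero((d>0) if mask is None else (mask&(d>0)))
    z=d[v,u]; P=np.stack([(u-c['cx'])/c['fx']*z,(v-c['cy'])/c['fy']*z,z,np.ones_like(z)])
    if 'extrinsics' in c: T=np.array(c['extrinsics'])
    else:
        s=observe(); T=np.eye(4);T[:3,:3]=s['ee_rot'];T[:3,3]=s['ee_pos'];T=T@np.array(c['hand_eye'])
    return (T@P)[:3].T,v,u
E
python3 - <<'E'
from h import *
np.set_printoptions(precision=3,suppress=True)
print(observe()); print(grip_point_offset)
for n in ['top','side','wrist']:
    p,d=save(n,n+'0.png'); print(get_calibration(n))
    np.save(n+'0.npy',d)
E
```

```text
{'t': 0.0, 'qpos': array([ 1.064,  0.481,  1.597, -0.   ,  1.065, -0.047]), 'qd': array([ 0.001, -0.   , -0.   ,  0.   ,  0.   ,  0.   ]), 'effort': array([  0.002, -95.063, -43.019,   0.   ,   0.012,  -0.   ]), 'ee_pos': array([288.239, 582.142, 230.658]), 'ee_rot': array([[-0.896,  0.444, -0.001],
       [ 0.444,  0.896, -0.001],
       [ 0.   , -0.001, -1.   ]]), 'contact_force': array([0.124, 0.403, 0.428]), 'moment': array([0.01 , 0.03 , 0.026]), 'opening': 0.9979638914614771}
18.700000000000003
{'fx': 467.400560177636, 'fy': 467.400560177636, 'cx': 251.71613865796013, 'cy': 195.25347548540378, 'extrinsics': array([[  -0.005,   -0.996,    0.084,  402.975],
       [  -1.   ,    0.003,   -0.017,   12.948],
       [   0.017,   -0.084,   -0.996, 1275.384],
       [   0.   ,    0.   ,    0.   ,    1.   ]])}
{'fx': 412.4153502962638, 'fy': 412.4153502962638, 'cx': 259.2634558507365, 'cy': 191.6069119672904, 'extrinsics': array([[   0.933,   -0.239,    0.267,  198.57 ],
       [  -0.359,   -0.628,    0.691, -713.054],
       [   0.003,   -0.74 ,   -0.672,  795.041],
       [   0.   ,    0.   ,    0.   ,    1.   ]])}
{'fx': 270.19725654735583, 'fy': 270.19725654735583, 'cx': 261.6842499057585, 'cy': 191.71195038117878, 'hand_eye': array([[  -0.001,   -0.954,   -0.3  ,   77.154],
       [   1.   ,   -0.002,    0.   ,    1.142],
       [  -0.001,   -0.3  ,    0.954, -143.497],
       [   0.   ,    0.   ,    0.   ,    1.   ]])}
```

View pics/top0.png

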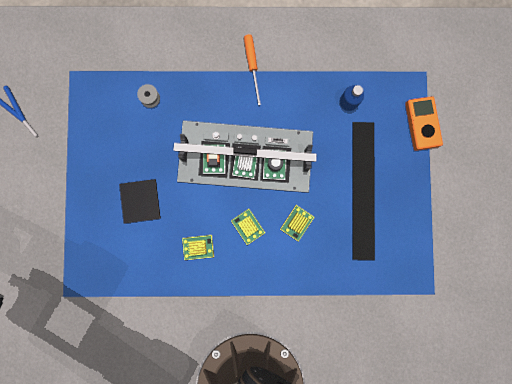

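View pics/side0.png

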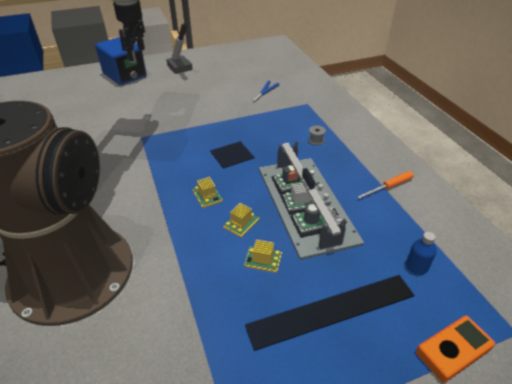

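View pics/wrist0.png

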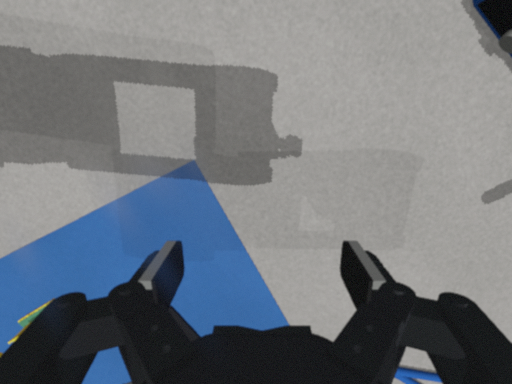

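```bash
python3 - <<'E'
from h import *
np.set_printoptions(precision=1,suppress=True)
p,d=save('top','top1.png')
cv2.imwrite('pics/zoom1.png',cv2.resize(p[100:210,150:340,::-1],None,fx=4,fy=4,interpolation=cv2.INTER_CUBIC))
zs={'bar':(60,125),'bar_rest':(2,20),'free_pad':(0,18),'fixture':(6,20),'choke_module':(55,75),'heatsink_module':(55,75),'transformer_module':(55,75)}
for n in ['bar','bar_rest','free_pad','fixture','bay_coax','bay_dsub','bay_posts','choke_module','heatsink_module','transformer_module']:
    for r in regions_of(n,'top')[:4]:
        P,v,u=pts('top',d,r['region'])
        if len(P)<5: continue
        rect=cv2.minAreaRect(P[:,:2].astype(np.float32))
        print(n,round(r['conf'],2),r['pixel'],len(P),'rect',np.round(rect[0],1),np.round(rect[1],1),round(rect[2],2),'z',np.percentile(P[:,2],[5,50,95]))
E
```

```text
bar 0.66 [152.7, 245.0] 1203 rect [623.2  10.4] [368.3  35.6] 84.97 z [ 72.5  79.5 105.8]
bar_rest 0.87 [197.1, 362.5] 2999 rect [ 524.2 -313.1] [ 62.1 380.8] 88.88 z [ 3.1  7.6 11.8]
bar_rest 0.47 [197.9, 137.8] 1480 rect [495.9 297.3] [110.1 101.5] 6.99 z [1.  5.3 9.7]
free_pad 0.61 [201.8, 138.9] 1520 rect [496.3 298. ] [115.1 104.6] 7.08 z [0.8 5.2 9.6]
fixture 0.61 [158.5, 256.0] 3828 rect [619.5  10.5] [362.  174.1] 85.18 z [ 7.1 11.6 46.3]
bay_coax 0.89 [142.6, 212.3] 501 rect [623.5  94. ] [ 79.  125.4] 85.41 z [12.3 19.5 34. ]
bay_dsub 0.81 [149.8, 274.1] 574 rect [608.6 -71.9] [ 80.5 124.6] 86.41 z [11.3 19.2 36.5]
bay_posts 0.58 [144.7, 245.0] 510 rect [614.9   9.8] [ 78.  122.3] 84.89 z [12.2 19.3 40.5]
choke_module 0.59 [171.4, 274.1] 450 rect [579.5 -68.4] [59.7 55.8] 83.91 z [24.  29.8 69.2]
heatsink_module 0.95 [219.1, 296.3] 655 rect [ 434.9 -131.2] [61.5 82.1] 56.01 z [ 4.6 12.1 50.7]
heatsink_module 0.89 [246.4, 197.0] 685 rect [369.9 139.1] [62.3 82.4] 5.53 z [ 4.1 11.4 50.4]
heatsink_module 0.65 [166.8, 241.6] 466 rect [586.7  11.6] [60.2 57.5] 82.26 z [22.7 30.8 68.2]
heatsink_module 0.57 [229.4, 245.4] 669 rect [425.3   3.4] [81.3 63.1] 34.36 z [ 3.5 11.6 50.6]
transformer_module 0.77 [164.1, 216.0] 417 rect [607.   94.3] [77.  57.2] 0.61 z [23.8 30.1 68.6]
```

View pics/zoom1.png

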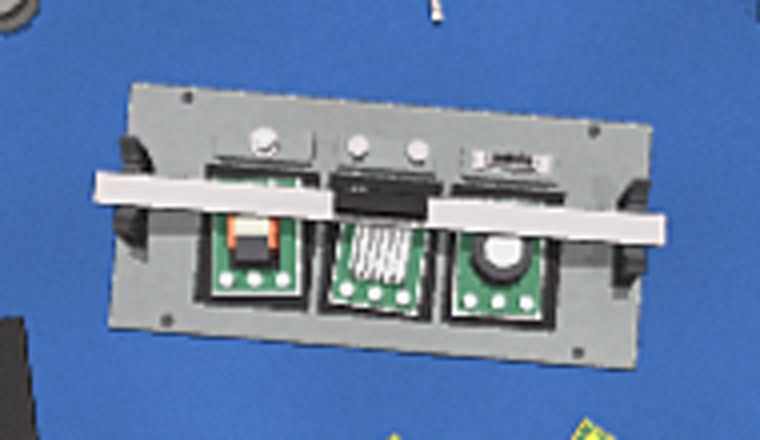

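```bash
cat > plan.py <<'E'
# usage: plan.py x y z yaw_of_tool_y(deg) n   -> remaining error & rows in tool units
import sys; from h import *
from scipy.spatial.transform import Rotation as R
x,y,z,yaw=map(float,sys.argv[1:5]); n=int(sys.argv[5]) if len(sys.argv)>5 else 1
s=observe(); p=s['ee_pos']; M=s['ee_rot']
a=np.radians(yaw); Y=np.array([np.cos(a),np.sin(a),0]); Z=np.array([0,0,-1.]); T=np.stack([np.cross(Y,Z),Y,Z],1)
rv=R.from_matrix(M.T@T).as_rotvec(); d=np.array([x,y,z])-p
print('t',round(s['t'],2),'pos',np.round(p,1),'yaw',round(np.degrees(np.arctan2(M[1,1],M[0,1])),2),'F',np.round(s['contact_force'],1),'open',round(s['opening'],3),'q',np.round(s['qpos'],2))
print('err world',np.round(d,1),'rot deg',np.round(np.degrees(rv),2))
m=n
Mc=M.copy()
for i in range(n):
    print(i,'dp',np.round(Mc.T@d/40/n,2).tolist(),'rot',np.round(np.degrees(rv)/5/n,2).tolist())
    Mc=Mc@R.from_rotvec(rv/n).as_matrix()
E
python3 plan.py 590 12 230 -4.9 15
```

```text
t 0.7 pos [288.4 582.5 231.3] yaw 63.66 F [-0.8 -0.9 -0.5] open 0.998 q [ 1.06  0.48  1.6  -0.    1.07 -0.05]
err world [ 301.6 -570.5   -1.3] rot deg [ 0.   -0.   68.56]
0 dp [-0.87, -0.63, 0.0] rot [0.0, -0.0, 0.91]
1 dp [-0.92, -0.56, 0.0] rot [0.0, -0.0, 0.91]
2 dp [-0.96, -0.48, 0.0] rot [0.0, -0.0, 0.91]
3 dp [-1.0, -0.4, 0.0] rot [0.0, -0.0, 0.91]
4 dp [-1.03, -0.32, 0.0] rot [0.0, -0.0, 0.91]
5 dp [-1.05, -0.24, 0.0] rot [0.0, -0.0, 0.91]
6 dp [-1.06, -0.16, 0.0] rot [0.0, -0.0, 0.91]
7 dp [-1.07, -0.07, 0.0] rot [0.0, -0.0, 0.91]
8 dp [-1.08, 0.01, 0.0] rot [0.0, -0.0, 0.91]
9 dp [-1.07, 0.1, 0.0] rot [0.0, -0.0, 0.91]
10 dp [-1.06, 0.19, 0.0] rot [0.0, -0.0, 0.91]
11 dp [-1.04, 0.27, 0.0] rot [0.0, -0.0, 0.91]
12 dp [-1.02, 0.35, 0.0] rot [0.0, -0.0, 0.91]
13 dp [-0.99, 0.43, 0.0] rot [0.0, -0.0, 0.91]
14 dp [-0.95, 0.51, 0.0] rot [0.0, -0.0, 0.91]
```

Call:
{"method": "play_rows", "body": {
  "delta_rot": [
    [0, 0, 0.9],
    [0, 0, 0.9],
    [0, 0, 0.9],
    [0, 0, 0.9],
    [0, 0, 0.9]
  ],
  "dp": [
    [-0.85, -0.62, 0],
    [-0.9, -0.55, 0],
    [-0.95, -0.48, 0],
    [-1, -0.4, 0],
    [-1, -0.32, 0]
  ],
  "hand": [0, 0, 0, 0, 0]
}}

```text
t: 1.2
ee_pos: [387.5, 393.7, 230.8]
ee_rot: [[-0.654, 0.757, 0.001], [0.757, 0.654, 0.003], [0.001, 0.002, -1.0]]
contact_force: [1.1, 0.4, -0.4]
opening: 1.0
```

Call:
{"method": "play_rows", "body": {
  "delta_rot": [
    [0, 0, 0.9],
    [0, 0, 0.9],
    [0, 0, 0.9],
    [0, 0, 0.9],
    [0, 0, 0.9]
  ],
  "dp": [
    [-1, -0.24, 0],
    [-1, -0.16, 0],
    [-1, -0.07, 0],
    [-1, 0, 0],
    [-1, 0.1, 0]
  ],
  "hand": [0, 0, 0, 0, 0]
}}

```text
t: 1.7
ee_pos: [483.0, 206.4, 231.4]
ee_rot: [[-0.299, 0.954, 0.003], [0.954, 0.299, 0.004], [0.003, 0.004, -1.0]]
contact_force: [0.6, 0.8, -0.5]
opening: 1.0
```

```bash
python3 plan.py 620 12 230 -4.9 6
```

```text
t 1.7 pos [483.  206.4 231.4] yaw 17.38 F [ 0.6  0.8 -0.5] open 1.0 q [0.34 0.3  1.88 0.   0.95 0.04]
err world [ 137.  -194.4   -1.4] rot deg [ 0.2  -0.19 22.28]
0 dp [-0.94, 0.3, 0.0] rot [0.01, -0.01, 0.74]
1 dp [-0.92, 0.36, 0.01] rot [0.01, -0.01, 0.74]
2 dp [-0.9, 0.42, 0.01] rot [0.01, -0.01, 0.74]
3 dp [-0.87, 0.48, 0.01] rot [0.01, -0.01, 0.74]
4 dp [-0.83, 0.53, 0.01] rot [0.01, -0.01, 0.74]
5 dp [-0.8, 0.59, 0.01] rot [0.01, -0.01, 0.74]
```

Call:
{"method": "play_rows", "body": {
  "delta_rot": [
    [0, 0, 0.8],
    [0, 0, 0.8],
    [0, 0, 0.8],
    [0, 0, 0.8],
    [0, 0, 0.8]
  ],
  "dp": [
    [-0.94, 0.3, 0],
    [-0.92, 0.36, 0],
    [-0.9, 0.42, 0],
    [-0.87, 0.48, 0],
    [-0.83, 0.53, 0]
  ],
  "hand": [0, 0, 0, 0, 0]
}}

```text
t: 2.2
ee_pos: [597.4, 34.3, 232.4]
ee_rot: [[0.062, 0.998, 0.005], [0.998, -0.062, 0.004], [0.004, 0.005, -1.0]]
contact_force: [0.6, 1.2, -0.1]
opening: 0.996
```

```bash
python3 plan.py 620 12 230 -4.9 2
```

```text
t 2.2 pos [597.4  34.3 232.4] yaw -3.55 F [ 0.6  1.2 -0.1] open 0.996 q [0.   0.4  1.72 0.   1.01 0.06]
err world [ 22.6 -22.3  -2.4] rot deg [ 0.28 -0.26  1.35]
0 dp [-0.26, 0.3, 0.03] rot [0.03, -0.03, 0.14]
1 dp [-0.26, 0.3, 0.03] rot [0.03, -0.03, 0.14]
```

Call:
{"method": "play_rows", "body": {
  "delta_rot": [
    [0, 0, 0.1],
    [0, 0, 0.1],
    [0, 0, 0]
  ],
  "dp": [
    [-0.26, 0.3, 0],
    [-0.26, 0.25, 0],
    [0, 0, 0]
  ],
  "hand": [0, 0, 0]
}}

```text
t: 2.5
ee_pos: [621.0, 7.1, 232.3]
ee_rot: [[0.085, 0.996, 0.006], [0.996, -0.085, 0.004], [0.004, 0.006, -1.0]]
contact_force: [-0.2, -0.3, -0.1]
opening: 0.999
```

```bash
python3 plan.py 620 12 230 -4.9 1; python3 - <<'E'
from h import *
np.set_printoptions(precision=1,suppress=True)
p,d=save('wrist','w1.png')
for n in ['bar']:
    for r in regions_of(n,'wrist')[:2]:
        P,v,u=pts('wrist',d,r['region'])
        print(r['conf'],len(P),np.percentile(P[:,2],[2,50,98]))
        for lo,hi in [(74,86),(100,112)]:
            Q=P[(P[:,2]>lo)&(P[:,2]<hi)]
            if len(Q)>20: print(lo,len(Q),cv2.minAreaRect(Q[:,:2].astype(np.float32)),Q[:,:2].mean(0))
P,v,u=pts('wrist',d)
# all pts near the block top
Q=P[(P[:,2]>99)&(P[:,2]<112)&(abs(P[:,0]-620)<60)&(abs(P[:,1]-10)<60)]
print(len(Q),cv2.minAreaRect(Q[:,:2].astype(np.float32)),Q.mean(0))
E
```

```text
t 2.5 pos [621.    7.1 232.3] yaw -4.9 F [-0.2 -0.3 -0.1] open 0.999 q [-0.04  0.44  1.67  0.    1.03  0.04]
err world [-1.   4.9 -2.3] rot deg [ 0.34 -0.24  0.  ]
0 dp [0.12, -0.04, 0.06] rot [0.07, -0.05, 0.0]
0.68 5480 [ 79.2  80.8 107.3]
74 4672 ((614.2782592773438, 7.83270263671875), (351.9571533203125, 19.72489356994629), 85.30030822753906) [617.6  43.6]
100 768 ((615.4691772460938, 16.170528411865234), (58.913143157958984, 13.772109985351562), 85.160888671875) [615.7  17.1]
774 ((615.4691772460938, 16.170528411865234), (58.913143157958984, 13.772109985351562), 85.160888671875) [615.8  17.3 106.4]
```

View pics/w1.png

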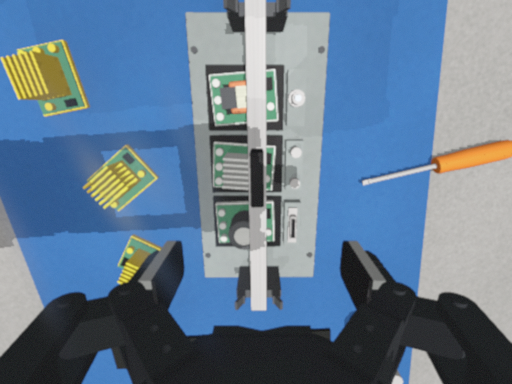

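```bash
cat > top_blk.py <<'E'
from h import *
np.set_printoptions(precision=1,suppress=True)
d=np.load('top0.npy')
P,v,u=pts('top',d)
for lo,hi in [(99,112),(76,86)]:
  Q=P[(P[:,2]>lo)&(P[:,2]<hi)&(abs(P[:,0]-620)<50)&(abs(P[:,1]-10)<200)]
  print(len(Q),cv2.minAreaRect(Q[:,:2].astype(np.float32)),Q.mean(0))
Q=P[(P[:,2]>9)&(P[:,2]<15)&(abs(P[:,0]-620)<120)&(abs(P[:,1]-10)<220)]
print(len(Q),cv2.minAreaRect(Q[:,:2].astype(np.float32)))
E
python3 top_blk.py
```

```text
136 ((617.014892578125, 10.589094161987305), (59.368473052978516, 14.95647144317627), 84.59041595458984) [616.4  10.7 104.8]
949 ((619.2234497070312, 10.988494873046875), (369.4435119628906, 51.29896545410156), 85.38660430908203) [616.3   9.8  79.8]
2972 ((629.6514892578125, 8.12176513671875), (359.1614990234375, 194.5038604736328), 85.14319610595703)
```

Call:
{"method": "play_rows", "body": {
  "delta_rot": [
    [0, 0, 0],
    [0, 0, 0],
    [0, 0, 0]
  ],
  "dp": [
    [0.12, -0.12, 1],
    [0, 0, 0.8],
    [0, 0, 0]
  ],
  "hand": [0, 0, 60]
}}

```text
t: 2.9
ee_pos: [614.8, 17.9, 160.2]
ee_rot: [[0.079, 0.997, 0.008], [0.997, -0.079, 0.005], [0.005, 0.007, -1.0]]
contact_force: [0.1, 0.1, -0.2]
opening: 0.859
```

```bash
python3 plan.py 616 12 83 -4.9 2; python3 - <<'E'
from h import *
np.set_printoptions(precision=1,suppress=True)
s=observe();p,d=save('wrist','w2.png');print(observe()['ee_pos']-s['ee_pos'])
P,v,u=pts('wrist',d)
Q=P[(P[:,2]>99)&(P[:,2]<112)&(abs(P[:,0]-620)<60)&(abs(P[:,1]-10)<60)]
print(len(Q),cv2.minAreaRect(Q[:,:2].astype(np.float32)),Q.mean(0))
P=np.hstack([P]);
E
```

```text
t 2.9 pos [614.8  17.9 160.2] yaw -4.54 F [ 0.1  0.1 -0.2] open 0.859 q [-0.02  0.51  1.76  0.01  0.87  0.05]
err world [  1.2  -5.9 -77.2] rot deg [ 0.41 -0.3   0.36]
0 dp [-0.08, 0.01, 0.96] rot [0.04, -0.03, 0.04]
1 dp [-0.07, 0.02, 0.96] rot [0.04, -0.03, 0.04]
[0.9 0.  1.9]
1267 ((618.1558227539062, 14.261299133300781), (59.69462966918945, 13.457490921020508), 85.0687026977539) [618.1  16.6 108.4]
```

View pics/w2.png

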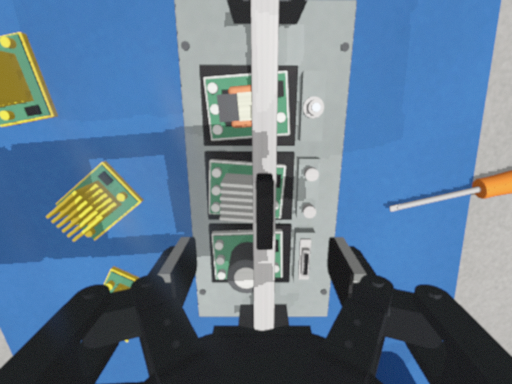

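Call:
{"method": "play_rows", "body": {
  "delta_rot": [
    [0.04, -0.04, 0.04],
    [0.04, -0.03, 0.03],
    [0, 0, 0]
  ],
  "dp": [
    [-0.1, 0.04, 0.9],
    [0, 0, 0.8],
    [0, 0, 0]
  ],
  "hand": [100, 130, 130]
}}

```text
t: 3.25
ee_pos: [620.4, 16.2, 98.8]
ee_rot: [[0.082, 0.997, 0.009], [0.997, -0.082, -0.001], [-0.0, 0.009, -1.0]]
contact_force: [-0.1, 0.4, -0.5]
opening: 0.488
```

```bash
python3 plan.py 617 13 83 -4.9 1;sleep 0; python3 plan.py 617 13 83 -4.9 1; python3 - <<'E'
from h import *
save('wrist','w3.png')
E
python3 plan.py 617 13 83 -4.9 1
```

```text
t 3.25 pos [620.4  16.2  98.8] yaw -4.7 F [-0.1  0.4 -0.5] open 0.488 q [-0.02  0.59  1.79 -0.    0.76  0.06]
err world [ -3.4  -3.2 -15.8] rot deg [0.51 0.01 0.2 ]
0 dp [-0.09, -0.08, 0.39] rot [0.1, 0.0, 0.04]
t 3.25 pos [620.4  16.2  98.8] yaw -4.7 F [-0.1  0.4 -0.5] open 0.488 q [-0.02  0.59  1.79 -0.    0.76  0.06]
err world [ -3.4  -3.2 -15.8] rot deg [0.51 0.01 0.2 ]
0 dp [-0.09, -0.08, 0.39] rot [0.1, 0.0, 0.04]
t 3.3 pos [621.5  16.1 100.7] yaw -4.7 F [-0.5  0.7  0.8] open 0.493 q [-0.02  0.59  1.79 -0.    0.76  0.06]
err world [ -4.5  -3.1 -17.7] rot deg [0.65 0.   0.2 ]
0 dp [-0.09, -0.11, 0.44] rot [0.13, 0.0, 0.04]
```

View pics/w3.png

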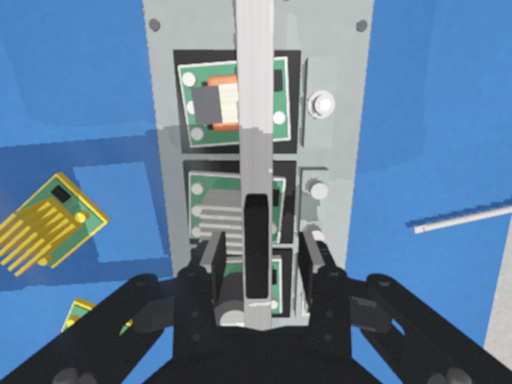

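Call:
{"method": "play_rows", "body": {
  "delta_rot": [
    [0.12, 0, 0.04],
    [0, 0, 0],
    [0, 0, 0]
  ],
  "dp": [
    [-0.05, -0.08, 0.43],
    [0, 0, 0],
    [0, 0, 0]
  ],
  "hand": [150, 150, 150]
}}

```text
t: 3.6
ee_pos: [621.1, 14.9, 88.7]
ee_rot: [[0.084, 0.996, 0.007], [0.996, -0.084, -0.0], [0.001, 0.007, -1.0]]
contact_force: [0.3, 0.3, 0.7]
opening: 0.411
```

```bash
python3 plan.py 617 13 83 -4.9 1
```

```text
t 3.6 pos [621.1  14.9  88.7] yaw -4.84 F [0.3 0.3 0.7] open 0.411 q [-0.02  0.6   1.79  0.    0.74  0.06]
err world [-4.1 -1.9 -5.7] rot deg [ 0.39 -0.03  0.06]
0 dp [-0.06, -0.1, 0.14] rot [0.08, -0.01, 0.01]
```

Call:
{"method": "play_rows", "body": {
  "delta_rot": [
    [0.08, 0, 0],
    [0, 0, 0],
    [0, 0, 0],
    [0, 0, 0]
  ],
  "dp": [
    [-0.03, -0.1, 0.16],
    [0, 0, 0],
    [0, 0, 0],
    [0, 0, 0]
  ],
  "hand": [150, 200, 255, 255],
  "grip_force": 60
}}

```text
t: 4.0
ee_pos: [618.0, 13.9, 84.5]
ee_rot: [[0.084, 0.996, 0.003], [0.996, -0.084, 0.001], [0.001, 0.003, -1.0]]
contact_force: [0.9, 0.6, -2.9]
opening: 0.15
```

Call:
{"method": "play_rows", "body": {
  "delta_rot": [
    [0, 0, 0],
    [0, 0, 0],
    [0, 0, 0]
  ],
  "dp": [
    [0, 0, 0],
    [0, 0, 0],
    [0, 0, 0]
  ],
  "hand": [255, 255, 255]
}}

```text
t: 4.3
ee_pos: [617.8, 13.9, 84.3]
ee_rot: [[0.084, 0.996, 0.002], [0.996, -0.084, 0.001], [0.001, 0.002, -1.0]]
contact_force: [0.0, 0.8, -0.5]
opening: 0.15
```

```bash
python3 plan.py 617 13 83 -4.9 1
```

```text
t 4.3 pos [617.8  13.9  84.3] yaw -4.84 F [ 0.   0.8 -0.5] open 0.15 q [-0.03  0.61  1.8   0.    0.74  0.06]
err world [-0.8 -0.9 -1.3] rot deg [ 0.12 -0.05  0.06]
0 dp [-0.02, -0.02, 0.03] rot [0.02, -0.01, 0.01]
```

Call:
{"method": "play_rows", "body": {
  "delta_rot": [
    [0, 0, 0],
    [0, 0, 0],
    [0, 0, 0],
    [0, 0, 0],
    [0, 0, 0]
  ],
  "dp": [
    [0, 0, -0.3],
    [0, 0, -0.6],
    [0, 0, -0.9],
    [0, 0, -0.9],
    [0, 0, -0.5]
  ],
  "hand": [255, 255, 255, 255, 255]
}}

```text
t: 4.8
ee_pos: [615.0, 13.9, 216.0]
ee_rot: [[0.084, 0.996, -0.005], [0.996, -0.084, 0.001], [0.0, -0.005, -1.0]]
contact_force: [0.6, 0.6, -2.9]
opening: 0.149
```

```bash
python3 plan.py 524.2 -313 180 -91.1 18; python3 - <<'E'
from h import *
save('wrist','w4.png')
E
```

```text
t 4.8 pos [615.   13.9 216. ] yaw -4.84 F [ 0.6  0.6 -2.9] open 0.149 q [-0.03  0.45  1.69  0.    1.01  0.06]
err world [ -90.8 -326.9  -36. ] rot deg [-0.25  0.2  86.26]
0 dp [-0.46, -0.09, 0.05] rot [-0.0, 0.0, 0.96]
1 dp [-0.47, -0.05, 0.05] rot [-0.0, 0.0, 0.96]
2 dp [-0.47, -0.01, 0.05] rot [-0.0, 0.0, 0.96]
3 dp [-0.47, 0.03, 0.05] rot [-0.0, 0.0, 0.96]
4 dp [-0.47, 0.07, 0.05] rot [-0.0, 0.0, 0.96]
5 dp [-0.46, 0.11, 0.05] rot [-0.0, 0.0, 0.96]
6 dp [-0.45, 0.15, 0.05] rot [-0.0, 0.0, 0.96]
7 dp [-0.43, 0.18, 0.05] rot [-0.0, 0.0, 0.96]
8 dp [-0.42, 0.22, 0.05] rot [-0.0, 0.0, 0.96]
9 dp [-0.4, 0.25, 0.05] rot [-0.0, 0.0, 0.96]
10 dp [-0.38, 0.29, 0.05] rot [-0.0, 0.0, 0.96]
11 dp [-0.35, 0.32, 0.05] rot [-0.0, 0.0, 0.96]
12 dp [-0.32, 0.34, 0.05] rot [-0.0, 0.0, 0.96]
13 dp [-0.29, 0.37, 0.05] rot [-0.0, 0.0, 0.96]
14 dp [-0.26, 0.39, 0.05] rot [-0.0, 0.0, 0.96]
15 dp [-0.23, 0.41, 0.05] rot [-0.0, 0.0, 0.96]
16 dp [-0.19, 0.43, 0.05] rot [-0.0, 0.0, 0.96]
17 dp [-0.16, 0.44, 0.05] rot [-0.0, 0.0, 0.96]
```

View pics/w4.png

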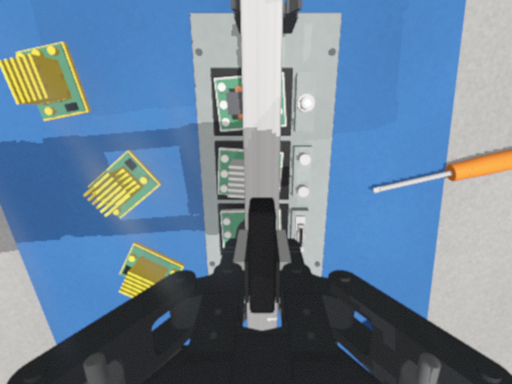

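Call:
{"method": "play_rows", "body": {
  "delta_rot": [
    [0, 0, 0.95],
    [0, 0, 0.95],
    [0, 0, 0.95],
    [0, 0, 0.95],
    [0, 0, 0.95]
  ],
  "dp": [
    [-0.46, -0.09, 0],
    [-0.47, -0.05, 0],
    [-0.47, -0.01, 0],
    [-0.47, 0.03, 0],
    [-0.47, 0.07, 0]
  ],
  "hand": [255, 255, 255, 255, 255]
}}

```text
t: 5.35
ee_pos: [590.9, -77.4, 223.7]
ee_rot: [[0.488, 0.873, 0.004], [0.873, -0.488, 0.001], [0.003, 0.003, -1.0]]
contact_force: [0.6, -0.7, -2.1]
opening: 0.149
```

Call:
{"method": "play_rows", "body": {
  "delta_rot": [
    [0, 0, 0.95],
    [0, 0, 0.95],
    [0, 0, 0.95],
    [0, 0, 0.95],
    [0, 0, 0.95]
  ],
  "dp": [
    [-0.46, 0.11, 0],
    [-0.45, 0.15, 0],
    [-0.43, 0.18, 0],
    [-0.42, 0.22, 0],
    [-0.4, 0.25, 0]
  ],
  "hand": [255, 255, 255, 255, 255]
}}

```text
t: 5.85
ee_pos: [562.3, -171.4, 225.6]
ee_rot: [[0.808, 0.589, 0.005], [0.589, -0.808, 0.001], [0.004, 0.002, -1.0]]
contact_force: [0.3, 0.1, -2.3]
opening: 0.154
```

Call:
{"method": "play_rows", "body": {
  "delta_rot": [
    [0, 0, 0.95],
    [0, 0, 0.95],
    [0, 0, 0.95],
    [0, 0, 0.95],
    [0, 0, 0.95]
  ],
  "dp": [
    [-0.38, 0.29, 0],
    [-0.35, 0.32, 0],
    [-0.32, 0.34, 0],
    [-0.29, 0.37, 0],
    [-0.26, 0.39, 0]
  ],
  "hand": [255, 255, 255, 255, 255]
}}

```text
t: 6.35
ee_pos: [532.6, -265.1, 227.4]
ee_rot: [[0.981, 0.196, 0.005], [0.196, -0.981, 0.001], [0.005, 0.0, -1.0]]
contact_force: [-0.1, 0.1, -1.6]
opening: 0.153
```

```bash
python3 plan.py 524.2 -313 150 -91.1 4
```

```text
t 6.35 pos [ 532.6 -265.1  227.4] yaw -78.71 F [-0.1  0.1 -1.6] open 0.153 q [-0.51  0.41  1.73  0.    1.    0.86]
err world [ -8.4 -47.9 -77.4] rot deg [-1.000e-02 -2.800e-01  1.239e+01]
0 dp [-0.11, 0.28, 0.48] rot [-0.0, -0.01, 0.62]
1 dp [-0.1, 0.29, 0.48] rot [-0.0, -0.01, 0.62]
2 dp [-0.08, 0.29, 0.48] rot [-0.0, -0.01, 0.62]
3 dp [-0.06, 0.3, 0.48] rot [-0.0, -0.01, 0.62]
```

Call:
{"method": "play_rows", "body": {
  "delta_rot": [
    [0, -0.02, 0.7],
    [0, -0.02, 0.7],
    [0, -0.02, 0.6],
    [0, 0, 0.4],
    [0, 0, 0]
  ],
  "dp": [
    [-0.11, 0.28, 0.2],
    [-0.1, 0.29, 0.4],
    [-0.08, 0.29, 0.5],
    [-0.04, 0.2, 0.5],
    [0, 0, 0]
  ],
  "hand": [255, 255, 255, 255, 255]
}}

```text
t: 6.85
ee_pos: [522.9, -313.0, 164.3]
ee_rot: [[1.0, -0.027, 0.002], [-0.027, -1.0, -0.002], [0.002, 0.002, -1.0]]
contact_force: [-0.4, 0.1, -2.7]
opening: 0.145
```

```bash
python3 plan.py 524.2 -313 30 -91.1 4; python3 - <<'E'
from h import *
save('wrist','w5.png')
E
```

```text
t 6.85 pos [ 522.9 -313.   164.3] yaw -91.54 F [-0.4  0.1 -2.7] open 0.145 q [-0.59  0.5   1.76 -0.    0.88  1.01]
err world [   1.3    0.  -134.3] rot deg [ 0.1  -0.1  -0.44]
0 dp [0.01, -0.0, 0.84] rot [0.01, -0.0, -0.02]
1 dp [0.01, -0.0, 0.84] rot [0.01, -0.0, -0.02]
2 dp [0.01, -0.0, 0.84] rot [0.01, -0.0, -0.02]
3 dp [0.01, -0.0, 0.84] rot [0.01, -0.0, -0.02]
```

View pics/w5.png

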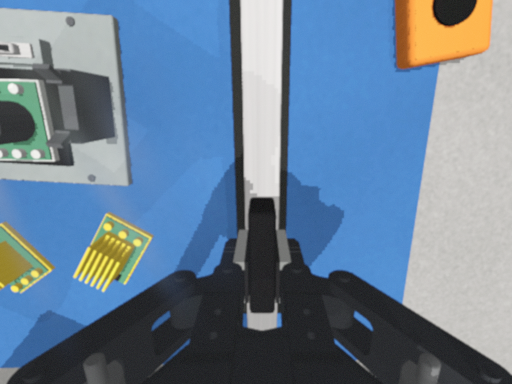

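Call:
{"method": "play_rows", "body": {
  "delta_rot": [
    [0, 0, -0.02],
    [0, 0, -0.02],
    [0, 0, -0.02],
    [0, 0, -0.02]
  ],
  "dp": [
    [0.01, 0, 0.9],
    [0.01, 0, 0.9],
    [0, 0, 0.7],
    [0, 0, 0.3]
  ],
  "hand": [255, 255, 255, 255]
}}

```text
t: 7.3
ee_pos: [529.9, -314.3, 58.5]
ee_rot: [[1.0, -0.012, 0.012], [-0.012, -1.0, -0.008], [0.012, 0.008, -1.0]]
contact_force: [0.1, 0.0, -2.2]
opening: 0.15
```

```bash
python3 plan.py 524.2 -313 23 -91.1 1
```

```text
t 7.3 pos [ 529.9 -314.3   58.5] yaw -90.71 F [ 0.1  0.  -2.2] open 0.15 q [-0.58  0.64  1.82 -0.    0.66  1.  ]
err world [ -5.7   1.3 -35.5] rot deg [ 0.46 -0.71  0.39]
0 dp [-0.15, -0.04, 0.88] rot [0.09, -0.14, 0.08]
```

Call:
{"method": "play_rows", "body": {
  "delta_rot": [
    [0.06, -0.12, 0.06],
    [0.03, -0.06, 0],
    [0, 0, 0]
  ],
  "dp": [
    [-0.13, 0, 0.5],
    [0, 0, 0.25],
    [0, 0, 0]
  ],
  "hand": [255, 255, 255]
}}

```text
t: 7.6
ee_pos: [526.9, -314.2, 29.8]
ee_rot: [[1.0, -0.014, -0.002], [-0.014, -1.0, -0.001], [-0.002, 0.001, -1.0]]
contact_force: [0.1, -0.2, -2.5]
opening: 0.149
```

```bash
python3 plan.py 524.2 -313 22 -91.1 1
```

```text
t 7.6 pos [ 526.9 -314.2   29.8] yaw -90.82 F [ 0.1 -0.2 -2.5] open 0.149 q [-0.59  0.68  1.83 -0.    0.63  1.  ]
err world [-2.7  1.2 -7.8] rot deg [0.05 0.12 0.28]
0 dp [-0.07, -0.03, 0.2] rot [0.01, 0.02, 0.06]
```

Call:
{"method": "play_rows", "body": {
  "delta_rot": [
    [0, 0.02, 0.05],
    [0, 0, 0],
    [0, 0, 0]
  ],
  "dp": [
    [-0.04, -0.02, 0.2],
    [0, 0, 0.05],
    [0, 0, 0]
  ],
  "hand": [255, 255, 255]
}}

```text
t: 7.9
ee_pos: [527.4, -314.2, 23.0]
ee_rot: [[1.0, -0.018, 0.004], [-0.018, -1.0, -0.004], [0.004, 0.004, -1.0]]
contact_force: [0.6, 0.2, -2.9]
opening: 0.149
```

```bash
python3 plan.py 524.2 -313 22 -91.1 1
```

```text
t 7.9 pos [ 527.4 -314.2   23. ] yaw -91.04 F [ 0.6  0.2 -2.9] open 0.149 q [-0.59  0.69  1.83 -0.    0.61  1.  ]
err world [-3.2  1.2 -1. ] rot deg [ 0.21 -0.25  0.06]
0 dp [-0.08, -0.03, 0.02] rot [0.04, -0.05, 0.01]
```

Call:
{"method": "play_rows", "body": {
  "delta_rot": [
    [0.02, -0.04, 0],
    [0, 0, 0]
  ],
  "dp": [
    [0, 0, 0.06],
    [0, 0, 0.03]
  ],
  "hand": [255, 255]
}}

```text
t: 8.1
ee_pos: [527.7, -314.4, 22.3]
ee_rot: [[1.0, -0.018, 0.002], [-0.018, -1.0, -0.003], [0.002, 0.003, -1.0]]
contact_force: [-6.5, 2.2, 12.5]
opening: 0.149
```

```bash
python3 plan.py 524.2 -313 22 -91.1 1
```

```text
t 8.1 pos [ 527.7 -314.4   22.3] yaw -91.03 F [-6.5  2.2 12.5] open 0.149 q [-0.59  0.69  1.83 -0.    0.61  1.  ]
err world [-3.5  1.4 -0.3] rot deg [ 0.15 -0.11  0.08]
0 dp [-0.09, -0.03, 0.01] rot [0.03, -0.02, 0.02]
```

Call:
{"method": "play_rows", "body": {
  "delta_rot": [
    [0, 0, 0],
    [0, 0, 0],
    [0, 0, 0],
    [0, 0, 0],
    [0, 0, 0]
  ],
  "dp": [
    [0, 0, 0],
    [0, 0, 0],
    [0, 0, 0],
    [0, 0, -0.4],
    [0, 0, -1]
  ],
  "hand": [180, 130, 80, 60, 60]
}}

```text
t: 8.6
ee_pos: [526.1, -313.2, 77.6]
ee_rot: [[1.0, -0.018, -0.002], [-0.018, -1.0, 0.0], [-0.002, -0.0, -1.0]]
contact_force: [1.1, -1.1, 0.5]
opening: 0.766
```

```bash
python3 plan.py 524.2 -313 22 -91.1 1
```

```text
t 8.6 pos [ 526.1 -313.2   77.6] yaw -91.03 F [ 1.1 -1.1  0.5] open 0.766 q [-0.59  0.61  1.81 -0.    0.72  1.  ]
err world [ -1.9   0.2 -55.6] rot deg [-0.    0.12  0.07]
0 dp [-0.04, -0.0, 1.39] rot [-0.0, 0.02, 0.01]
```

Call:
{"method": "play_rows", "body": {
  "delta_rot": [
    [0, 0, -0.9],
    [0, 0, -0.9],
    [0, 0, -0.9],
    [0, 0, -0.9],
    [0, 0, -0.9]
  ],
  "dp": [
    [0, 0, -1],
    [0, 0, -1],
    [0, 0, -1],
    [0, -0.3, -0.5],
    [0.2, -0.6, 0]
  ],
  "hand": [60, 60, 60, 60, 60]
}}

```text
t: 9.1
ee_pos: [525.6, -278.5, 233.5]
ee_rot: [[0.927, 0.376, 0.006], [0.376, -0.927, -0.006], [0.004, 0.008, -1.0]]
contact_force: [0.9, 0.2, 0.4]
opening: 0.766
```

```bash
cat > look.py <<'E'
import sys
from h import *
np.set_printoptions(precision=1,suppress=True)
fn=sys.argv[1]
p,d=save('top',fn)
cv2.imwrite('pics/zoom_'+fn,cv2.resize(p[100:280,110:390,::-1],None,fx=2.8,fy=2.8,interpolation=cv2.INTER_CUBIC))
for n in sys.argv[2:]:
    for r in regions_of(n,'top')[:5]:
        P,v,u=pts('top',d,r['region'])
        if len(P)<30: continue
        rect=cv2.minAreaRect(P[:,:2].astype(np.float32))
        z=np.percentile(P[:,2],97); Q=P[P[:,2]>z-8]; rt=cv2.minAreaRect(Q[:,:2].astype(np.float32))
        f=lambda r:(np.round(r[0],1),np.round(r[1],1),round(r[2],1))
        print(n,round(r['conf'],2),len(P),f(rect),'top z',round(float(z),1),len(Q),f(rt),Q.mean(0)[:2])
E
python3 look.py t2.png bar choke_module heatsink_module transformer_module bay_coax bay_dsub bay_posts fixture
```

```text
bar 0.89 415 (array([ 608.9, -318.9]), array([ 25.3, 205.7]), 89.1) top z 21.9 364 (array([ 608.4, -316.9]), array([ 21.4, 204.6]), 89.1) [ 634.8 -316.1]
bar 0.41 529 (array([607.6, -73.9]), array([ 77.7, 122.4]), 85.2) top z 38.6 52 (array([657.1, -80. ]), array([53.6, 10.4]), 82.1) [656.6 -78.5]
choke_module 0.76 647 (array([592.9, -69.4]), array([59.8, 81.2]), 88.7) top z 70.3 179 (array([592.5, -69.1]), array([37. , 37.9]), 89.0) [592.1 -69.2]
heatsink_module 0.95 634 (array([597.8,  10. ]), array([59.7, 80. ]), 81.2) top z 69.6 103 (array([597.7,   9.8]), array([36.1, 43.8]), 80.3) [597.8  10. ]
heatsink_module 0.8 617 (array([ 435.6, -131.1]), array([58.3, 80.7]), 55.5) top z 51.6 117 (array([ 434.7, -130.2]), array([36. , 43.2]), 55.5) [ 434.8 -130.8]
heatsink_module 0.74 628 (array([592. , -69.7]), array([60.3, 79.4]), 85.1) top z 70.3 179 (array([592.5, -69.1]), array([37. , 37.9]), 89.0) [592.1 -69.2]
heatsink_module 0.7 664 (array([425.8,   2.1]), array([81.5, 61.3]), 33.6) top z 51.2 102 (array([425.3,   3.3]), array([43.6, 34.9]), 33.6) [425.9   2.9]
transformer_module 0
[... 346 characters left out ...]
.4]), 85.2) top z 38.1 62 (array([650.7, -74.8]), array([58.4, 31.4]), 74.2) [655.7 -78.3]
bay_dsub 0.38 4170 (array([618.2,  10.7]), array([362.3, 175.1]), 85.2) top z 72.4 247 (array([617. ,   9.6]), array([342.3,  60.9]), 84.9) [619.3  15.3]
bay_posts 0.71 1516 (array([497.3, 298. ]), array([115. , 104.4]), 5.1) top z 9.7 1347 (array([496.9, 296.1]), array([111.9, 103.3]), 7.0) [496.6 296.3]
bay_posts 0.69 546 (array([618.1,   9.5]), array([ 77.9, 127.5]), 84.0) top z 41.7 44 (array([664.6,   5. ]), array([51.2, 14.1]), 87.5) [663.9   5.4]
fixture 0.8 4572 (array([619.6,   9.2]), array([366.9, 176.8]), 85.4) top z 71.7 256 (array([617. ,   9.6]), array([342.3,  60.9]), 84.9) [619.   10.6]
```

View pics/zoom_t2.png

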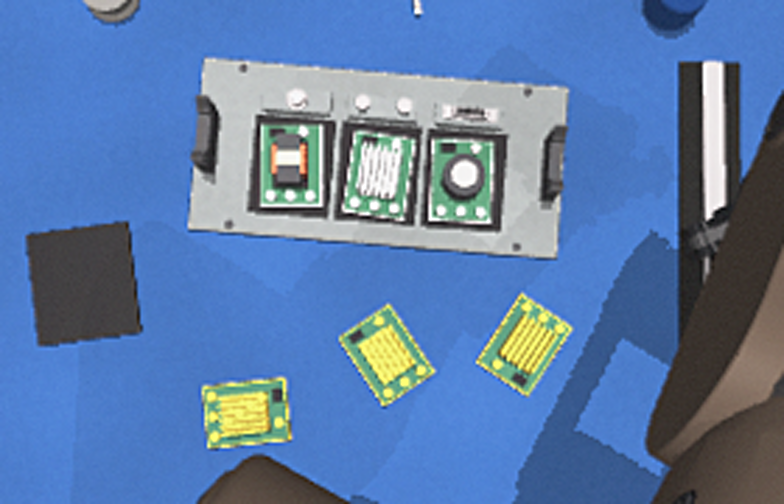

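```bash
python3 plan.py 607 95 150 -90.5 9
```

```text
t 9.55 pos [ 524.2 -277.4  228.5] yaw -68.07 F [-0.  -1.1  0.3] open 0.768 q [-0.54  0.4   1.74 -0.    1.    0.65]
err world [ 82.8 372.4 -78.5] rot deg [ 1.200e-01 -1.000e-02  2.243e+01]
0 dp [0.6, -0.87, 0.22] rot [0.0, -0.0, 0.5]
1 dp [0.56, -0.9, 0.22] rot [0.0, -0.0, 0.5]
2 dp [0.52, -0.92, 0.22] rot [0.0, -0.0, 0.5]
3 dp [0.48, -0.94, 0.22] rot [0.0, -0.0, 0.5]
4 dp [0.44, -0.96, 0.22] rot [0.0, -0.0, 0.5]
5 dp [0.4, -0.98, 0.22] rot [0.0, -0.0, 0.5]
6 dp [0.35, -1.0, 0.22] rot [0.0, -0.0, 0.5]
7 dp [0.31, -1.01, 0.22] rot [0.0, -0.0, 0.5]
8 dp [0.27, -1.03, 0.22] rot [0.0, -0.0, 0.5]
```

Call:
{"method": "play_rows", "body": {
  "delta_rot": [
    [0, 0, 0.5],
    [0, 0, 0.5],
    [0, 0, 0.5],
    [0, 0, 0.5],
    [0, 0, 0.5]
  ],
  "dp": [
    [0.6, -0.87, 0],
    [0.56, -0.9, 0.1],
    [0.52, -0.92, 0.2],
    [0.48, -0.94, 0.2],
    [0.44, -0.96, 0.2]
  ],
  "hand": [60, 60, 60, 60, 60]
}}

```text
t: 10.05
ee_pos: [572.7, -72.6, 198.3]
ee_rot: [[0.99, 0.144, 0.001], [0.144, -0.99, -0.003], [0.0, 0.003, -1.0]]
contact_force: [0.7, -0.7, 0.0]
opening: 0.759
```

Call:
{"method": "play_rows", "body": {
  "delta_rot": [
    [0, 0, 0.5],
    [0, 0, 0.5],
    [0, 0, 0.5],
    [0, 0, 0.5],
    [0, 0, 0]
  ],
  "dp": [
    [0.4, -0.98, 0.2],
    [0.35, -1, 0.2],
    [0.31, -1, 0.2],
    [0.27, -1, 0.2],
    [0, 0, 0]
  ],
  "hand": [60, 60, 60, 60, 60]
}}

```text
t: 10.55
ee_pos: [615.2, 100.0, 161.4]
ee_rot: [[0.999, -0.04, -0.002], [-0.04, -0.999, -0.003], [-0.002, 0.003, -1.0]]
contact_force: [0.7, 0.0, 0.1]
opening: 0.762
```

```bash
python3 plan.py 607 95 150 -90.5 1
cat > wl.py <<'E'
import sys
from h import *
np.set_printoptions(precision=1,suppress=True)
fn=sys.argv[1]
p,d=save('wrist',fn)
for n in sys.argv[2:]:
    for r in regions_of(n,'wrist')[:3]:
        P,v,u=pts('wrist',d,r['region'])
        if len(P)<30: continue
        rect=cv2.minAreaRect(P[:,:2].astype(np.float32))
        z=np.percentile(P[:,2],97); Q=P[P[:,2]>z-5]; rt=cv2.minAreaRect(Q[:,:2].astype(np.float32))
        f=lambda r:(np.round(r[0],1),np.round(r[1],1),round(r[2],1))
        print(n,round(r['conf'],2),len(P),f(rect),'top z',round(float(z),1),len(Q),f(rt),Q.mean(0)[:2])
E
python3 wl.py w6.png transformer_module bay_coax bay_posts
```

```text
t 10.55 pos [615.2 100.  161.4] yaw -92.3 F [0.7 0.  0.1] open 0.762 q [ 0.11  0.52  1.73 -0.    0.9   1.73]
err world [ -8.2  -5.  -11.4] rot deg [ 0.17  0.14 -1.8 ]
0 dp [-0.2, 0.13, 0.29] rot [0.03, 0.03, -0.36]
transformer_module 0.83 4065 (array([605.5,  94.3]), array([62.3, 85.1]), 89.7) top z 70.4 1156 (array([607.8,  95.1]), array([46.6, 30.5]), 0.3) [609.1  94.4]
bay_coax 0.93 3308 (array([622.5,  92.5]), array([ 81.2, 121.1]), 84.0) top z 42.9 173 (array([671.5,  87.7]), array([12.4, 13.1]), 87.6) [671.6  87.8]
bay_posts 0.84 3140 (array([614.8,   8. ]), array([ 77.9, 121.6]), 85.1) top z 44.5 345 (array([664.3,   3.5]), array([52.9, 13. ]), 84.9) [664.4   3.6]
bay_posts 0.59 3299 (array([608.1, -65.5]), array([109.1, 122. ]), 85.0) top z 40.7 350 (array([635. , -47.3]), array([ 26.6, 108.9]), 33.9) [655.9 -76.6]
```

View pics/w6.png

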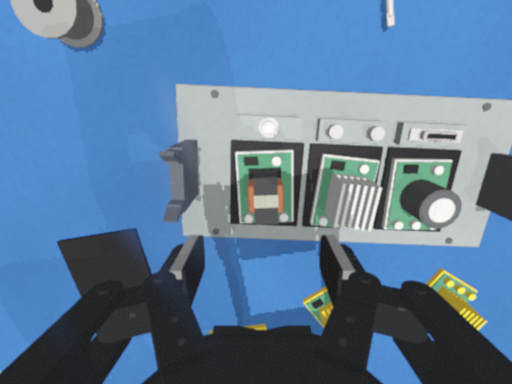

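Call:
{"method": "play_rows", "body": {
  "delta_rot": [
    [0.03, 0.03, -0.4],
    [0, 0, 0],
    [0, 0, 0]
  ],
  "dp": [
    [-0.2, 0.13, 0.9],
    [0, 0, 0.9],
    [0, 0, 0]
  ],
  "hand": [60, 60, 60]
}}

```text
t: 11.05
ee_pos: [607.7, 85.8, 91.6]
ee_rot: [[1.0, -0.009, 0.005], [-0.009, -1.0, -0.001], [0.005, 0.001, -1.0]]
contact_force: [-0.7, 0.5, -0.3]
opening: 0.767
```

```bash
python3 plan.py 607.5 94.7 37 -90.2 2
```

```text
t 11.05 pos [607.7  85.8  91.6] yaw -90.5 F [-0.7  0.5 -0.3] open 0.767 q [ 0.09  0.59  1.8  -0.    0.74  1.67]
err world [ -0.2   8.9 -54.6] rot deg [ 0.07 -0.3  -0.3 ]
0 dp [-0.01, -0.11, 0.68] rot [0.01, -0.03, -0.03]
1 dp [-0.01, -0.11, 0.68] rot [0.01, -0.03, -0.03]
```

Call:
{"method": "play_rows", "body": {
  "delta_rot": [
    [0.01, -0.05, -0.05],
    [0, 0, 0]
  ],
  "dp": [
    [0, -0.2, 0.2],
    [0, 0, 0]
  ],
  "hand": [60, 60]
}}

```text
t: 11.25
ee_pos: [608.6, 92.5, 85.0]
ee_rot: [[1.0, -0.007, 0.001], [-0.007, -1.0, -0.0], [0.001, 0.0, -1.0]]
contact_force: [0.1, 0.1, -0.6]
opening: 0.765
```

```bash
python3 plan.py 607.5 94.7 37 -90.2 2
```

```text
t 11.25 pos [608.6  92.5  85. ] yaw -90.39 F [ 0.1  0.1 -0.6] open 0.765 q [ 0.1   0.61  1.8  -0.    0.73  1.68]
err world [ -1.1   2.2 -48. ] rot deg [ 0.01 -0.08 -0.19]
0 dp [-0.01, -0.03, 0.6] rot [0.0, -0.01, -0.02]
1 dp [-0.01, -0.03, 0.6] rot [0.0, -0.01, -0.02]
```

Call:
{"method": "play_rows", "body": {
  "delta_rot": [
    [0, -0.02, -0.02],
    [0, -0.02, -0.02],
    [0, 0, 0]
  ],
  "dp": [
    [-0.03, -0.05, 0.6],
    [-0.03, -0.01, 0.6],
    [0, 0, 0.1]
  ],
  "hand": [60, 60, 60]
}}

```text
t: 11.55
ee_pos: [610.5, 95.2, 37.3]
ee_rot: [[1.0, -0.004, 0.006], [-0.004, -1.0, 0.001], [0.006, -0.001, -1.0]]
contact_force: [-0.3, -0.3, -1.1]
opening: 0.766
```

```bash
python3 plan.py 607.5 94.7 37 -90.2 1
```

```text
t 11.55 pos [610.5  95.2  37.3] yaw -90.2 F [-0.3 -0.3 -1.1] open 0.766 q [ 0.11  0.67  1.82 -0.    0.64  1.68]
err world [-3.  -0.5 -0.3] rot deg [-0.04 -0.34 -0.  ]
0 dp [-0.08, 0.01, 0.01] rot [-0.01, -0.07, -0.0]
```

Call:
{"method": "play_rows", "body": {
  "delta_rot": [
    [0, -0.06, 0],
    [0, 0, 0],
    [0, 0, 0],
    [0, 0, 0],
    [0, 0, 0]
  ],
  "dp": [
    [-0.06, 0, 0],
    [0, 0, 0],
    [0, 0, 0],
    [0, 0, 0],
    [0, 0, 0]
  ],
  "hand": [100, 140, 180, 220, 255],
  "grip_force": 60
}}

```text
t: 12.05
ee_pos: [610.6, 95.5, 42.3]
ee_rot: [[1.0, -0.004, 0.005], [-0.004, -1.0, 0.001], [0.005, -0.001, -1.0]]
contact_force: [0.3, -0.3, -3.1]
opening: 0.383
```

Call:
{"method": "play_rows", "body": {
  "delta_rot": [
    [0, 0, 0],
    [0, 0, 0]
  ],
  "dp": [
    [0, 0, 0],
    [0, 0, 0]
  ],
  "hand": [255, 255]
}}

```text
t: 12.25
ee_pos: [610.7, 95.5, 42.6]
ee_rot: [[1.0, -0.004, 0.006], [-0.004, -1.0, 0.001], [0.006, -0.001, -1.0]]
contact_force: [-0.1, -0.1, -4.0]
opening: 0.387
```

```bash
python3 plan.py 607.5 94.7 37 -90.2 1
```

```text
t 12.25 pos [610.7  95.5  42.6] yaw -90.21 F [-0.1 -0.1 -4. ] open 0.387 q [0.11 0.67 1.82 0.   0.65 1.68]
err world [-3.2 -0.8 -5.6] rot deg [-0.07 -0.33 -0.01]
0 dp [-0.08, 0.02, 0.14] rot [-0.01, -0.07, -0.0]
```

Call:
{"method": "play_rows", "body": {
  "delta_rot": [
    [0, -0.05, 0],
    [0, 0, 0],
    [0, 0, 0],
    [0, 0, 0]
  ],
  "dp": [
    [0, 0, -0.4],
    [0, 0, -0.8],
    [0, 0, -1],
    [0, 0, -0.8]
  ],
  "hand": [255, 255, 255, 255]
}}

```text
t: 12.65
ee_pos: [606.7, 94.9, 160.8]
ee_rot: [[1.0, -0.004, -0.01], [-0.004, -1.0, 0.0], [-0.01, -0.0, -1.0]]
contact_force: [0.7, 0.4, -3.6]
opening: 0.389
```

```bash
python3 plan.py 498 296 150 -90 5; python3 wl.py w7.png transformer_module
```

```text
t 12.65 pos [606.7  94.9 160.8] yaw -90.21 F [ 0.7  0.4 -3.6] open 0.389 q [0.11 0.51 1.74 0.   0.9  1.68]
err world [-108.7  201.1  -10.8] rot deg [-0.    0.55 -0.21]
0 dp [-0.55, -1.0, 0.06] rot [-0.0, 0.02, -0.01]
1 dp [-0.55, -1.0, 0.06] rot [-0.0, 0.02, -0.01]
2 dp [-0.55, -1.0, 0.06] rot [-0.0, 0.02, -0.01]
3 dp [-0.55, -1.0, 0.06] rot [-0.0, 0.02, -0.01]
4 dp [-0.54, -1.01, 0.06] rot [-0.0, 0.02, -0.01]
transformer_module 0.59 10566 (array([535.1,  97.1]), array([231.3, 114.7]), 5.9) top z 193.1 3839 (array([608.4,  95.8]), array([30.7, 47.6]), 87.0) [610.6  96.5]
```

View pics/w7.png

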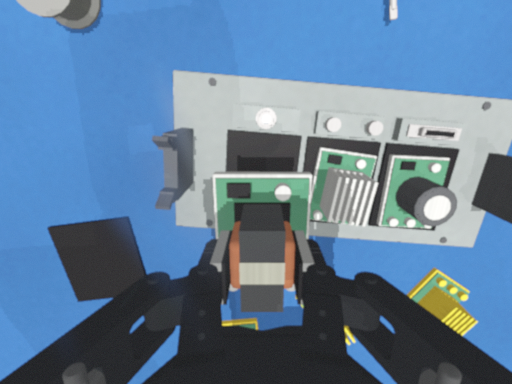

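Call:
{"method": "play_rows", "body": {
  "delta_rot": [
    [0, 0.03, 0],
    [0, 0.03, 0],
    [0, 0.02, 0],
    [0, 0.02, 0],
    [0, 0.02, 0]
  ],
  "dp": [
    [-0.4, -0.7, 0],
    [-0.55, -1, 0],
    [-0.55, -1, 0],
    [-0.5, -0.9, 0],
    [-0.3, -0.5, 0.1]
  ],
  "hand": [255, 255, 255, 255, 255]
}}

```text
t: 13.25
ee_pos: [516.6, 261.2, 157.4]
ee_rot: [[1.0, -0.01, 0.009], [-0.01, -1.0, 0.0], [0.009, -0.0, -1.0]]
contact_force: [0.7, -0.8, -2.3]
opening: 0.384
```

```bash
python3 plan.py 497 296 50 -90 3
```

```text
t 13.25 pos [516.6 261.2 157.4] yaw -90.58 F [ 0.7 -0.8 -2.3] open 0.384 q [ 0.42  0.46  1.84 -0.    0.83  2.  ]
err world [ -19.6   34.8 -107.4] rot deg [-0.01 -0.53 -0.58]
0 dp [-0.17, -0.29, 0.89] rot [-0.0, -0.04, -0.04]
1 dp [-0.17, -0.29, 0.89] rot [-0.0, -0.04, -0.04]
2 dp [-0.17, -0.29, 0.89] rot [-0.0, -0.04, -0.04]
```

Call:
{"method": "play_rows", "body": {
  "delta_rot": [
    [0, -0.04, -0.04],
    [0, -0.04, -0.04],
    [0, -0.04, -0.04],
    [0, 0, 0]
  ],
  "dp": [
    [-0.25, -0.45, 0.6],
    [-0.17, -0.32, 0.9],
    [-0.1, -0.1, 0.7],
    [0, 0, 0.2]
  ],
  "hand": [255, 255, 255, 255]
}}

```text
t: 13.65
ee_pos: [492.8, 300.9, 57.1]
ee_rot: [[1.0, 0.006, -0.001], [0.006, -1.0, 0.001], [-0.001, -0.001, -1.0]]
contact_force: [0.6, 0.2, -2.4]
opening: 0.392
```

```bash
python3 plan.py 497 296 32 -90 1
```

```text
t 13.65 pos [492.8 300.9  57.1] yaw -89.68 F [ 0.6  0.2 -2.4] open 0.392 q [0.49 0.61 1.9  0.   0.63 2.06]
err world [  4.2  -4.9 -25.1] rot deg [-0.04  0.07  0.32]
0 dp [0.1, 0.12, 0.63] rot [-0.01, 0.01, 0.06]
```

Call:
{"method": "play_rows", "body": {
  "delta_rot": [
    [0, 0, 0],
    [0, 0, 0],
    [0, 0, 0]
  ],
  "dp": [
    [0.08, 0.1, 0.35],
    [0, 0, 0.2],
    [0, 0, 0]
  ],
  "hand": [255, 255, 255]
}}

```text
t: 13.95
ee_pos: [496.4, 295.5, 32.9]
ee_rot: [[1.0, 0.005, -0.003], [0.005, -1.0, -0.0], [-0.003, 0.0, -1.0]]
contact_force: [-0.2, 0.0, -2.6]
opening: 0.389
```

```bash
python3 plan.py 497 296 30 -90 1
```

```text
t 13.95 pos [496.4 295.5  32.9] yaw -89.71 F [-0.2  0.  -2.6] open 0.389 q [0.48 0.65 1.91 0.   0.59 2.05]
err world [ 0.6  0.5 -2.9] rot deg [0.02 0.14 0.29]
0 dp [0.01, -0.01, 0.07] rot [0.0, 0.03, 0.06]
```

Call:
{"method": "play_rows", "body": {
  "delta_rot": [
    [0, 0.03, 0],
    [0, 0, 0]
  ],
  "dp": [
    [0, 0, 0.06],
    [0, 0, 0.03]
  ],
  "hand": [255, 255]
}}

```text
t: 14.15
ee_pos: [497.8, 295.2, 30.3]
ee_rot: [[1.0, 0.003, 0.002], [0.003, -1.0, 0.001], [0.002, -0.001, -1.0]]
contact_force: [-0.4, 0.5, -3.0]
opening: 0.384
```

```bash
python3 plan.py 497 296 30 -90 1
```

```text
t 14.15 pos [497.8 295.2  30.3] yaw -89.8 F [-0.4  0.5 -3. ] open 0.384 q [ 0.48  0.65  1.91 -0.    0.58  2.05]
err world [-0.8  0.8 -0.3] rot deg [-0.03 -0.12  0.2 ]
0 dp [-0.02, -0.02, 0.01] rot [-0.01, -0.02, 0.04]
```

Call:
{"method": "play_rows", "body": {
  "delta_rot": [
    [0, 0, 0],
    [0, 0, 0]
  ],
  "dp": [
    [0, 0, 0.05],
    [0, 0, 0.05]
  ],
  "hand": [255, 255]
}}

```text
t: 14.35
ee_pos: [498.7, 295.4, 28.1]
ee_rot: [[1.0, 0.003, 0.004], [0.003, -1.0, 0.002], [0.004, -0.002, -1.0]]
contact_force: [-12.9, -4.7, 45.5]
opening: 0.384
```

```bash
python3 plan.py 497 296 30 -90 1
```

```text
t 14.35 pos [498.7 295.4  28.1] yaw -89.82 F [-12.9  -4.7  45.5] open 0.384 q [ 0.48  0.65  1.91 -0.    0.57  2.05]
err world [-1.7  0.6  1.9] rot deg [-0.09 -0.23  0.18]
0 dp [-0.04, -0.02, -0.05] rot [-0.02, -0.05, 0.04]
```

Call:
{"method": "play_rows", "body": {
  "delta_rot": [
    [0, 0, 0],
    [0, 0, 0],
    [0, 0, 0],
    [0, 0, 0],
    [0, 0, 0]
  ],
  "dp": [
    [0, 0, -0.02],
    [0, 0, 0],
    [0, 0, -0.1],
    [0, 0, -0.8],
    [0, 0, -1]
  ],
  "hand": [160, 110, 60, 60, 60]
}}

```text
t: 14.85
ee_pos: [496.6, 294.3, 104.3]
ee_rot: [[1.0, 0.003, -0.001], [0.003, -1.0, -0.001], [-0.001, 0.001, -1.0]]
contact_force: [0.6, 0.4, -0.5]
opening: 0.764
```

Call:
{"method": "play_rows", "body": {
  "delta_rot": [
    [0, 0, 0],
    [0, 0, 0],
    [0, 0, 0],
    [0, 0, 0],
    [0, 0, 0]
  ],
  "dp": [
    [0, 0, -1],
    [0, 0.5, -0.9],
    [0.2, 1, 0],
    [0.2, 1, 0],
    [0.2, 1, 0]
  ],
  "hand": [60, 60, 60, 60, 60]
}}

```text
t: 15.35
ee_pos: [524.5, 156.4, 191.4]
ee_rot: [[1.0, 0.01, 0.012], [0.01, -1.0, 0.004], [0.012, -0.004, -1.0]]
contact_force: [0.8, 0.7, -0.2]
opening: 0.765
```

```bash
python3 plan.py 592.5 -69.5 110 -92.5 6; python3 look.py t3.png choke_module transformer_module heatsink_module bay_coax; python3 wl.py w8.png bay_coax choke_module
```

```text
t 15.35 pos [524.5 156.4 191.4] yaw -89.41 F [ 0.8  0.7 -0.2] open 0.765 q [0.23 0.38 1.89 0.   0.87 1.79]
err world [  68.  -225.9  -81.4] rot deg [-0.26 -0.67  3.09]
0 dp [0.27, 0.95, 0.34] rot [-0.01, -0.02, 0.1]
1 dp [0.28, 0.94, 0.34] rot [-0.01, -0.02, 0.1]
2 dp [0.29, 0.94, 0.34] rot [-0.01, -0.02, 0.1]
3 dp [0.3, 0.94, 0.34] rot [-0.01, -0.02, 0.1]
4 dp [0.31, 0.93, 0.34] rot [-0.01, -0.02, 0.1]
5 dp [0.32, 0.93, 0.34] rot [-0.01, -0.02, 0.1]
choke_module 0.94 649 (array([592.2, -69.2]), array([59.9, 80.1]), 89.0) top z 69.9 177 (array([592.2, -69.1]), array([36.9, 37.4]), 88.7) [592.1 -69.2]
choke_module 0.69 424 (array([487.8, 238.6]), array([ 57.4, 154.8]), 3.4) top z 58.8 108 (array([484.8, 231.8]), array([147.2,  31.2]), 84.1) [488.1 283.9]
transformer_module 0.81 428 (array([482.5, 235.8]), array([154.2,  60.5]), 85.7) top z 562.0 18 (array([463.6, 170.5]), array([ 0.7, 22.1]), 13.1) [463.8 169.8]
heatsink_module 0.89 660 (array([425.2,   3.3]), array([81.6, 61.7]), 34.0) top z 50.9 103 (array([425.3,   3.3]), array([43.5, 34.8]), 33.6) [425.8   2.8]
heatsink_module 0.86 630 (array([597.9,  11. ]), array([62.1, 78.8]), 82.1) top z 69.2 108 (array([598. ,   9.8]), array([36., 44.]), 80.8) [597.5  10.3]
heatsink_module 0.65 649 (array([ 435.1, -131.1]), array([61.2, 82.1]), 55.2) top z 51.3 118 (array([ 434.4, -130.3]), array([35.6, 43.7]), 56.0) [ 434.2 -130.5]
bay_coax 0.62 1046 (array([604.3,  94.2]), array([ 77.5, 156.3]), 85.5) top z 31.2 165 (array([604.4,  96. ]), array([ 69.5, 157.4]), 86.8) [666.7  89.2]
bay_coax 0.59 8272 (array([624. ,  95.9]), array([ 80.8, 127.2]), 85.1) top z 30.5 1458 (array([671.6,  93.3]), array([66.2, 22.4]), 85.2) [671.2  94. ]
choke_module 0.95 5026 (array([592.5, -81.3]), array([94.8, 81. ]), 88.1) top z 69.2 1248 (array([591.2, -60.9]), array([40.1, 31. ]), 15.9) [592.3 -60.9]
```

View pics/zoom_t3.png

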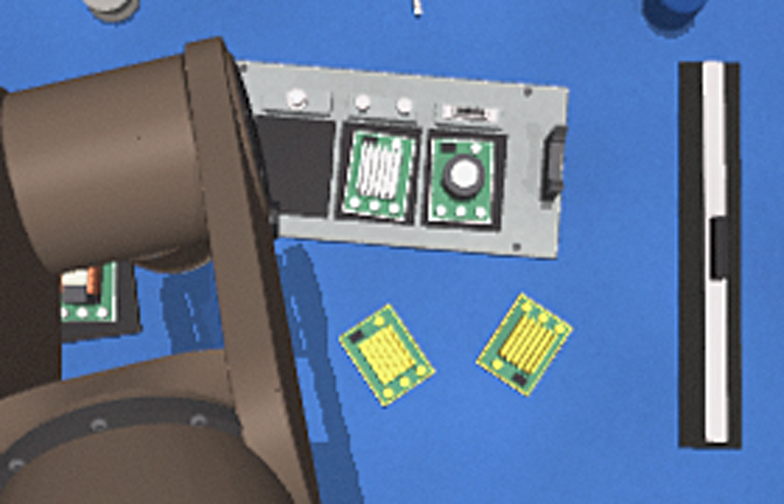

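Call:
{"method": "play_rows", "body": {
  "delta_rot": [
    [0, -0.02, 0.05],
    [0, -0.02, 0.05],
    [0, -0.02, 0.05],
    [0, -0.02, 0.05],
    [0, -0.02, 0.05]
  ],
  "dp": [
    [0.27, 0.95, 0.1],
    [0.3, 0.95, 0.2],
    [0.3, 0.95, 0.3],
    [0.3, 0.93, 0.3],
    [0.3, 0.9, 0.3]
  ],
  "hand": [60, 60, 60, 60, 60]
}}

```text
t: 16.25
ee_pos: [585.9, -24.2, 141.6]
ee_rot: [[1.0, 0.003, 0.003], [0.003, -1.0, 0.005], [0.003, -0.005, -1.0]]
contact_force: [1.1, 0.6, 1.1]
opening: 0.764
```

```bash
python3 plan.py 592.3 -69.3 100 -91 2
```

```text
t 16.25 pos [585.9 -24.2 141.6] yaw -89.82 F [1.1 0.6 1.1] open 0.764 q [-0.1   0.5   1.83  0.01  0.81  1.47]
err world [  6.4 -45.1 -41.6] rot deg [-0.31 -0.19  1.18]
0 dp [0.08, 0.57, 0.52] rot [-0.03, -0.02, 0.12]
1 dp [0.08, 0.56, 0.52] rot [-0.03, -0.02, 0.12]
```

Call:
{"method": "play_rows", "body": {
  "delta_rot": [
    [-0.03, -0.02, 0.12],
    [-0.03, -0.02, 0.1],
    [0, 0, 0]
  ],
  "dp": [
    [0.1, 0.6, 0.2],
    [0.05, 0.35, 0.6],
    [0, 0, 0]
  ],
  "hand": [60, 60, 60]
}}

```text
t: 16.55
ee_pos: [593.5, -65.1, 106.4]
ee_rot: [[1.0, -0.017, -0.001], [-0.017, -1.0, -0.0], [-0.001, 0.0, -1.0]]
contact_force: [-0.8, 1.7, 0.4]
opening: 0.77
```

```bash
python3 plan.py 592.3 -69.3 38 -91 2
```

```text
t 16.55 pos [593.5 -65.1 106.4] yaw -90.97 F [-0.8  1.7  0.4] open 0.77 q [-0.16  0.56  1.83 -0.    0.76  1.43]
err world [ -1.2  -4.2 -68.4] rot deg [0.01 0.07 0.03]
0 dp [-0.01, 0.05, 0.86] rot [0.0, 0.01, 0.0]
1 dp [-0.01, 0.05, 0.86] rot [0.0, 0.01, 0.0]
```

Call:
{"method": "play_rows", "body": {
  "delta_rot": [
    [0, 0, 0],
    [0, -0.05, 0],
    [0, -0.03, 0]
  ],
  "dp": [
    [-0.04, 0.1, 0.5],
    [-0.04, 0, 0.7],
    [-0.02, 0, 0.2]
  ],
  "hand": [60, 60, 60]
}}

```text
t: 16.85
ee_pos: [591.3, -66.0, 51.4]
ee_rot: [[1.0, -0.014, -0.005], [-0.014, -1.0, -0.0], [-0.005, 0.0, -1.0]]
contact_force: [-1.2, -0.7, -0.2]
opening: 0.767
```

```bash
python3 plan.py 592.3 -69.3 38 -91 1
```

```text
t 16.85 pos [591.3 -66.   51.4] yaw -90.78 F [-1.2 -0.7 -0.2] open 0.767 q [-0.16  0.64  1.86 -0.    0.65  1.42]
err world [  1.   -3.3 -13.4] rot deg [0.01 0.31 0.22]
0 dp [0.03, 0.08, 0.33] rot [0.0, 0.06, 0.04]
```

Call:
{"method": "play_rows", "body": {
  "delta_rot": [
    [0, 0.06, 0.04],
    [0, 0, 0],
    [0, 0, 0],
    [0, 0, 0],
    [0, 0, 0]
  ],
  "dp": [
    [0.02, 0.08, 0.32],
    [0, 0, 0],
    [0, 0, 0.02],
    [0, 0, 0],
    [0, 0, 0]
  ],
  "hand": [60, 80, 120, 160, 255]
}}

```text
t: 17.35
ee_pos: [593.5, -65.2, 41.1]
ee_rot: [[1.0, -0.012, 0.001], [-0.012, -1.0, -0.0], [0.001, -0.0, -1.0]]
contact_force: [0.5, 0.4, -2.7]
opening: 0.445
```

Call:
{"method": "play_rows", "body": {
  "delta_rot": [
    [0, 0, 0],
    [0, 0, 0]
  ],
  "dp": [
    [0, 0, 0],
    [0, 0, 0]
  ],
  "hand": [255, 255]
}}

```text
t: 17.55
ee_pos: [594.1, -65.0, 42.1]
ee_rot: [[1.0, -0.012, 0.002], [-0.012, -1.0, -0.0], [0.002, 0.0, -1.0]]
contact_force: [0.0, -0.7, -2.5]
opening: 0.448
```

```bash
python3 plan.py 592.3 -69.3 38 -91 1
```

```text
t 17.55 pos [594.1 -65.   42.1] yaw -90.67 F [ 0.  -0.7 -2.5] open 0.448 q [-0.16  0.65  1.86  0.    0.63  1.42]
err world [-1.8 -4.3 -4.1] rot deg [ 0.01 -0.14  0.33]
0 dp [-0.04, 0.11, 0.1] rot [0.0, -0.03, 0.07]
```

Call:
{"method": "play_rows", "body": {
  "delta_rot": [
    [0, 0, 0],
    [0, 0, 0],
    [0, 0, 0],
    [0, 0, 0]
  ],
  "dp": [
    [0, 0, -0.4],
    [0, 0, -0.8],
    [0, 0, -1],
    [0, 0, -0.6]
  ],
  "hand": [255, 255, 255, 255]
}}

```text
t: 17.95
ee_pos: [591.0, -64.6, 154.2]
ee_rot: [[1.0, -0.012, -0.005], [-0.012, -1.0, 0.001], [-0.005, -0.001, -1.0]]
contact_force: [-0.1, -0.8, -2.6]
opening: 0.444
```

```bash
python3 plan.py 609.2 93.5 150 -94.85 5; python3 wl.py w9.png choke_module bay_coax
```

```text
t 17.95 pos [591.  -64.6 154.2] yaw -90.7 F [-0.1 -0.8 -2.6] open 0.444 q [-0.16  0.49  1.8   0.    0.86  1.42]
err world [ 18.2 158.1  -4.2] rot deg [-0.05  0.3   4.15]
0 dp [0.08, -0.79, 0.02] rot [-0.0, 0.01, 0.17]
1 dp [0.07, -0.79, 0.02] rot [-0.0, 0.01, 0.17]
2 dp [0.06, -0.79, 0.02] rot [-0.0, 0.01, 0.17]
3 dp [0.05, -0.79, 0.02] rot [-0.0, 0.01, 0.17]
4 dp [0.04, -0.79, 0.02] rot [-0.0, 0.01, 0.17]
choke_module 0.64 10699 (array([595.9, -53.7]), array([79.3, 77.4]), 85.2) top z 185.3 4388 (array([593.1, -63.4]), array([38.4, 39.8]), 90.0) [595.1 -63.4]
bay_coax 0.83 8540 (array([621.2,  98.5]), array([ 83.1, 126. ]), 85.1) top z 35.3 303 (array([672.7,  91.5]), array([13.3, 14.4]), 4.0) [672.8  90.1]
bay_coax 0.75 4501 (array([637.4, -72.8]), array([79.6, 65.8]), 87.0) top z 38.3 373 (array([647.1, -74.4]), array([33.8, 31.9]), 85.0) [657.9 -75.3]
```

View pics/w9.png

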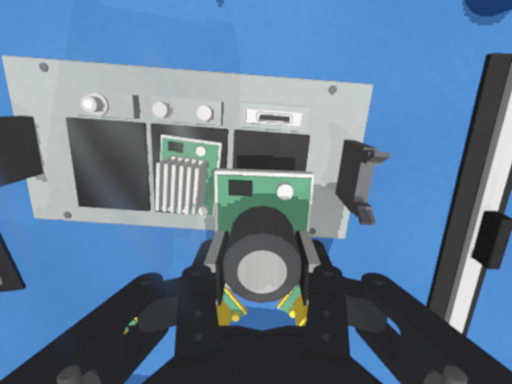

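Call:
{"method": "play_rows", "body": {
  "delta_rot": [
    [0, 0.02, 0.17],
    [0, 0.02, 0.17],
    [0, 0.02, 0.17],
    [0, 0, 0.17],
    [0, 0, 0.1]
  ],
  "dp": [
    [0.08, -0.5, 0],
    [0.07, -0.85, 0],
    [0.06, -0.85, 0],
    [0.05, -0.85, 0],
    [0.03, -0.6, 0]
  ],
  "hand": [255, 255, 255, 255, 255]
}}

```text
t: 18.6
ee_pos: [606.3, 81.8, 146.7]
ee_rot: [[0.996, -0.089, -0.007], [-0.089, -0.996, 0.0], [-0.007, 0.0, -1.0]]
contact_force: [0.3, -0.6, -2.0]
opening: 0.449
```

```bash
python3 plan.py 607.7 93.5 50 -94.6 3
```

```text
t 18.6 pos [606.3  81.8 146.7] yaw -95.08 F [ 0.3 -0.6 -2. ] open 0.449 q [0.08 0.52 1.76 0.   0.86 1.74]
err world [  1.4  11.7 -96.7] rot deg [ 0.02  0.37 -0.48]
0 dp [0.01, -0.1, 0.81] rot [0.0, 0.02, -0.03]
1 dp [0.01, -0.1, 0.81] rot [0.0, 0.02, -0.03]
2 dp [0.01, -0.1, 0.81] rot [0.0, 0.02, -0.03]
```

Call:
{"method": "play_rows", "body": {
  "delta_rot": [
    [0, 0.03, -0.03],
    [0, 0.02, -0.03],
    [0, 0, 0],
    [0, 0, 0]
  ],
  "dp": [
    [0.02, -0.25, 0.4],
    [0, -0.02, 0.9],
    [-0.04, 0, 0.7],
    [0, 0, 0]
  ],
  "hand": [255, 255, 255, 255]
}}

```text
t: 19.0
ee_pos: [603.6, 97.3, 59.3]
ee_rot: [[0.997, -0.079, -0.007], [-0.079, -0.997, -0.0], [-0.007, 0.001, -1.0]]
contact_force: [-0.3, 0.0, -1.9]
opening: 0.448
```

```bash
python3 plan.py 607.7 93.5 42 -94.6 1; python3 plan.py 607.7 93.5 42 -94.6 1
```

```text
t 19.0 pos [603.6  97.3  59.3] yaw -94.54 F [-0.3  0.  -1.9] open 0.448 q [0.11 0.64 1.82 0.   0.69 1.76]
err world [  4.1  -3.8 -17.3] rot deg [0.04 0.39 0.06]
0 dp [0.11, 0.09, 0.43] rot [0.01, 0.08, 0.01]
t 19.0 pos [603.6  97.3  59.3] yaw -94.54 F [-0.3  0.  -1.9] open 0.448 q [0.11 0.64 1.82 0.   0.69 1.76]
err world [  4.1  -3.8 -17.3] rot deg [0.04 0.39 0.06]
0 dp [0.11, 0.09, 0.43] rot [0.01, 0.08, 0.01]
```

Call:
{"method": "play_rows", "body": {
  "delta_rot": [
    [0, 0.07, 0],
    [0, 0, 0]
  ],
  "dp": [
    [0.1, 0.09, 0.25],
    [0, 0, 0]
  ],
  "hand": [255, 255]
}}

```text
t: 19.2
ee_pos: [606.8, 92.9, 48.1]
ee_rot: [[0.997, -0.079, -0.002], [-0.079, -0.997, -0.001], [-0.002, 0.001, -1.0]]
contact_force: [-0.1, -0.2, -1.5]
opening: 0.447
```

```bash
python3 plan.py 607.7 93.5 42 -94.6 1; python3 wl.py w10.png choke_module bay_coax
```

```text
t 19.2 pos [606.8  92.9  48.1] yaw -94.53 F [-0.1 -0.2 -1.5] open 0.447 q [ 0.1   0.66  1.82 -0.    0.67  1.75]
err world [ 0.9  0.6 -6.1] rot deg [0.07 0.13 0.07]
0 dp [0.02, -0.02, 0.15] rot [0.01, 0.03, 0.01]
choke_module 0.57 10722 (array([590.7,  94.8]), array([ 63.8, 115.5]), 83.7) top z 79.7 4394 (array([608.3,  94.4]), array([37.9, 40.1]), 82.8) [610.4  94.5]
bay_coax 0.78 8014 (array([638.5,  95.8]), array([81.8, 92. ]), 85.0) top z 44.3 537 (array([649.8, 108.8]), array([13.8, 71. ]), 55.3) [672.8  92.9]
```

View pics/w10.png

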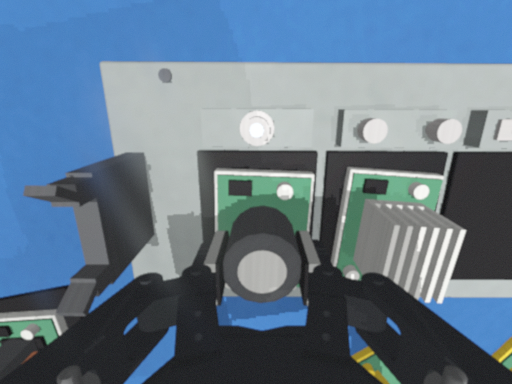

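Call:
{"method": "play_rows", "body": {
  "delta_rot": [
    [0, 0.02, 0],
    [0, 0, 0]
  ],
  "dp": [
    [0.05, -0.1, 0.06],
    [0, 0, 0.04]
  ],
  "hand": [255, 255]
}}

```text
t: 19.55
ee_pos: [611.9, 97.4, 47.8]
ee_rot: [[0.997, -0.08, 0.005], [-0.08, -0.997, -0.0], [0.005, -0.0, -1.0]]
contact_force: [0.9, 0.4, -2.7]
opening: 0.451
```

```bash
python3 plan.py 607.7 96.5 41 -94.6 1; python3 wl.py w11.png
```

```text
t 19.55 pos [611.9  97.4  47.8] yaw -94.58 F [ 0.9  0.4 -2.7] open 0.451 q [ 0.11  0.66  1.81 -0.    0.66  1.76]
err world [-4.2 -0.9 -6.8] rot deg [-0.01 -0.31  0.02]
0 dp [-0.1, 0.03, 0.17] rot [-0.0, -0.06, 0.0]
```

View pics/w11.png

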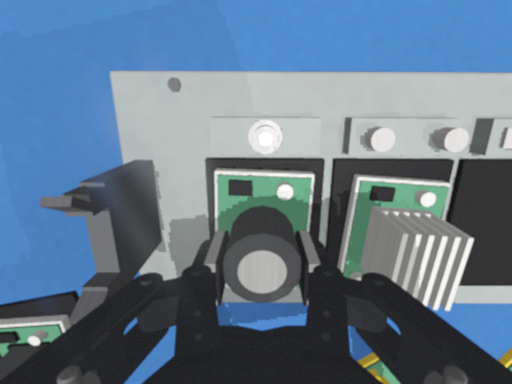

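Call:
{"method": "play_rows", "body": {
  "delta_rot": [
    [0, -0.05, 0],
    [0, 0, 0]
  ],
  "dp": [
    [-0.1, 0.02, 0.12],
    [0, 0, 0.03]
  ],
  "hand": [255, 255]
}}

```text
t: 19.8
ee_pos: [607.5, 96.9, 41.7]
ee_rot: [[0.997, -0.079, 0.001], [-0.079, -0.997, 0.0], [0.001, -0.0, -1.0]]
contact_force: [-0.6, -0.4, -2.7]
opening: 0.444
```

```bash
python3 plan.py 608 96.5 41 -94.6 1
```

```text
t 19.8 pos [607.5  96.9  41.7] yaw -94.56 F [-0.6 -0.4 -2.7] open 0.444 q [ 0.11  0.67  1.82 -0.    0.65  1.76]
err world [ 0.5 -0.4 -0.7] rot deg [-0.01 -0.07  0.04]
0 dp [0.01, 0.01, 0.02] rot [-0.0, -0.01, 0.01]
```

Call:
{"method": "play_rows", "body": {
  "delta_rot": [
    [0, -0.02, 0],
    [0, 0, 0]
  ],
  "dp": [
    [0, 0, 0.04],
    [0, 0, 0.02]
  ],
  "hand": [255, 255]
}}

```text
t: 20.0
ee_pos: [607.4, 96.9, 39.6]
ee_rot: [[0.997, -0.079, -0.001], [-0.079, -0.997, 0.0], [-0.001, -0.0, -1.0]]
contact_force: [-7.6, -0.6, 23.9]
opening: 0.45
```

```bash
python3 plan.py 608 96.5 41 -94.6 1;python3 wl.py w12.png
```

```text
t 20.0 pos [607.4  96.9  39.6] yaw -94.55 F [-7.6 -0.6 23.9] open 0.45 q [0.11 0.67 1.82 0.   0.65 1.76]
err world [ 0.6 -0.4  1.4] rot deg [-0.01  0.05  0.05]
0 dp [0.02, 0.01, -0.03] rot [-0.0, 0.01, 0.01]
```

View pics/w12.png

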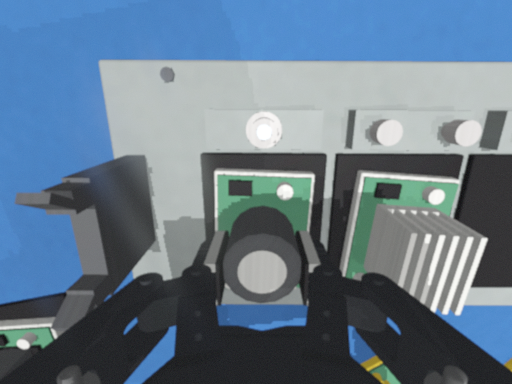

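Call:
{"method": "play_rows", "body": {
  "delta_rot": [
    [0, 0, 0],
    [0, 0, 0],
    [0, 0, 0],
    [0, 0, 0],
    [0, 0, 0]
  ],
  "dp": [
    [0, 0, -0.02],
    [0, 0, 0],
    [0, 0, -0.1],
    [0, 0, -0.8],
    [0, 0, -1]
  ],
  "hand": [130, 90, 60, 60, 60]
}}

```text
t: 20.55
ee_pos: [604.5, 96.4, 114.0]
ee_rot: [[0.997, -0.079, -0.009], [-0.079, -0.997, -0.001], [-0.009, 0.001, -1.0]]
contact_force: [1.0, 0.4, 0.2]
opening: 0.766
```

```bash
python3 plan.py 597.8 10 150 -99.2 2;python3 wl.py w13.png choke_module bay_coax heatsink_module bay_dsub
```

```text
t 20.55 pos [604.5  96.4 114. ] yaw -94.56 F [1.  0.4 0.2] open 0.766 q [0.11 0.57 1.78 0.   0.8  1.76]
err world [ -6.7 -86.4  36. ] rot deg [0.1  0.52 4.64]
0 dp [-0.0, 1.08, -0.45] rot [0.01, 0.05, 0.46]
1 dp [0.04, 1.08, -0.45] rot [0.01, 0.05, 0.46]
choke_module 0.96 5778 (array([610.1,  98.9]), array([62.2, 85.9]), 83.9) top z 74.6 2035 (array([611.8,  98.9]), array([39.3, 39.4]), 49.2) [613.3  98.8]
bay_coax 0.69 4796 (array([625.6,  96.4]), array([ 78.9, 122.1]), 84.2) top z 45.2 267 (array([675.6,  92.8]), array([13.1, 13.4]), 85.6) [675.6  92.6]
heatsink_module 0.7 2879 (array([506.7, -66.7]), array([290.3,  48.6]), 52.0) top z 51.8 621 (array([524.4, -58.7]), array([257. ,  22.8]), 41.9) [ 464.1 -109.4]
heatsink_module 0.68 6574 (array([596.7,   5.3]), array([77.6, 85.7]), 81.0) top z 70.7 1995 (array([600.5,  13.1]), array([37. , 44.4]), 81.2) [602.  13.]
heatsink_module 0.56 982 (array([482.2,  34.9]), array([292.5,  70.4]), 25.8) top z 52.3 277 (array([520. ,  32.4]), array([226.4,  21.4]), 21.5) [448.2   3.2]
bay_dsub 0.16 2355 (array([547. , 267.5]), array([ 50. , 270.1]), 32.0) top z 57.7 396 (array([567.8, 235.3]), array([ 16.8, 193.5]), 37.6) [522.4 291.5]
```

View pics/w13.png

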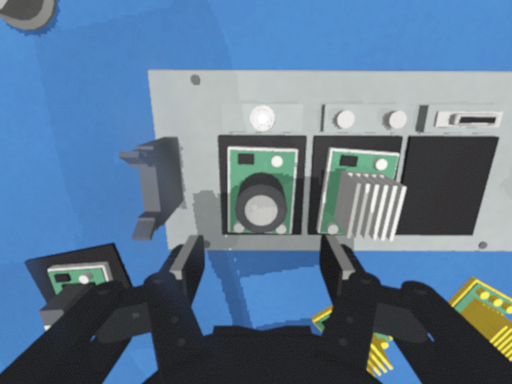

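Call:
{"method": "play_rows", "body": {
  "delta_rot": [
    [0, 0.05, 0.45],
    [0, 0.05, 0.4],
    [0, 0, 0]
  ],
  "dp": [
    [0, 1, -0.1],
    [0.04, 0.95, 0],
    [0, 0.1, 0.1]
  ],
  "hand": [60, 60, 60]
}}

```text
t: 21.1
ee_pos: [597.2, 14.0, 111.3]
ee_rot: [[0.988, -0.153, -0.001], [-0.153, -0.988, -0.001], [-0.0, 0.001, -1.0]]
contact_force: [-0.9, 0.9, -1.1]
opening: 0.763
```

```bash
python3 plan.py 598.5 13 38 -99 2;python3 wl.py w14.png heatsink_module
```

```text
t 21.1 pos [597.2  14.  111.3] yaw -98.77 F [-0.9  0.9 -1.1] open 0.763 q [-0.03  0.55  1.83 -0.    0.77  1.7 ]
err world [  1.3  -1.  -73.3] rot deg [0.08 0.02 0.23]
0 dp [0.02, 0.01, 0.92] rot [0.01, 0.0, 0.02]
1 dp [0.02, 0.01, 0.92] rot [0.01, 0.0, 0.02]
heatsink_module 0.71 455 (array([ 465.5, -143.1]), array([62.1, 21.1]), 69.6) top z 17.2 41 (array([ 451.9, -159.2]), array([8. , 3.7]), 38.2) [ 452.3 -158.7]
heatsink_module 0.7 5894 (array([594.6,  15.1]), array([61.2, 87.8]), 80.9) top z 68.9 1314 (array([598.3,  14.9]), array([36.1, 44.6]), 81.1) [599.6  14.6]
heatsink_module 0.7 1568 (array([512.4,  -8.2]), array([ 84.9, 174.7]), 74.7) top z 19.3 211 (array([523.2,  20.6]), array([166.8,  45.8]), 0.8) [462.9  12.4]
```

View pics/w14.png

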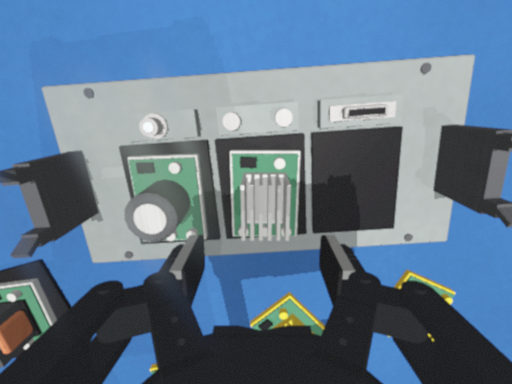

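Call:
{"method": "play_rows", "body": {
  "delta_rot": [
    [0, 0, 0],
    [0, -0.03, 0.02],
    [0, -0.03, 0]
  ],
  "dp": [
    [0, 0.02, 0.6],
    [-0.03, 0, 0.8],
    [0, 0, 0.3]
  ],
  "hand": [60, 60, 60]
}}

```text
t: 21.5
ee_pos: [596.5, 17.9, 41.1]
ee_rot: [[0.989, -0.151, -0.006], [-0.151, -0.989, 0.001], [-0.006, 0.0, -1.0]]
contact_force: [0.6, -0.5, 0.7]
opening: 0.765
```

```bash
python3 plan.py 598.5 13.5 38 -99 1
```

```text
t 21.5 pos [596.5  17.9  41.1] yaw -98.69 F [ 0.6 -0.5  0.7] open 0.765 q [-0.02  0.65  1.86  0.    0.63  1.7 ]
err world [ 2.  -4.4 -3.1] rot deg [0.01 0.32 0.31]
0 dp [0.07, 0.1, 0.08] rot [0.0, 0.06, 0.06]
```

Call:
{"method": "play_rows", "body": {
  "delta_rot": [
    [0, 0.05, 0.05],
    [0, 0, 0],
    [0, 0, 0],
    [0, 0, 0],
    [0, 0, 0]
  ],
  "dp": [
    [0.04, 0.12, 0.12],
    [0, 0, 0],
    [0, 0, 0.02],
    [0, 0, 0],
    [0, 0, 0]
  ],
  "hand": [70, 90, 120, 160, 255]
}}

```text
t: 22.0
ee_pos: [597.7, 14.5, 35.8]
ee_rot: [[0.988, -0.153, -0.002], [-0.153, -0.988, 0.0], [-0.002, 0.0, -1.0]]
contact_force: [0.3, 0.0, -2.4]
opening: 0.412
```

Call:
{"method": "play_rows", "body": {
  "delta_rot": [
    [0, 0, 0],
    [0, 0, 0],
    [0, 0, 0]
  ],
  "dp": [
    [0, 0, 0],
    [0, 0, 0],
    [0, 0, 0]
  ],
  "hand": [255, 255, 255]
}}

```text
t: 22.3
ee_pos: [598.2, 14.5, 36.9]
ee_rot: [[0.988, -0.153, -0.001], [-0.153, -0.988, 0.0], [-0.001, 0.0, -1.0]]
contact_force: [-0.2, 0.1, -2.2]
opening: 0.411
```

```bash
python3 plan.py 598.5 13.5 38 -99 1
```

```text
t 22.3 pos [598.2  14.5  36.9] yaw -98.81 F [-0.2  0.1 -2.2] open 0.411 q [-0.03  0.66  1.86  0.    0.62  1.7 ]
err world [ 0.3 -1.   1.1] rot deg [0.   0.03 0.19]
0 dp [0.01, 0.02, -0.03] rot [0.0, 0.01, 0.04]
```

Call:
{"method": "play_rows", "body": {
  "delta_rot": [
    [0, 0, 0],
    [0, 0, -0.2],
    [0, 0, -0.2],
    [0, 0, -0.2],
    [0, 0, -0.1]
  ],
  "dp": [
    [0, 0, -0.5],
    [0, 0, -1],
    [0, 0.2, -0.8],
    [0.1, 0.7, -0.1],
    [0.1, 0.8, 0]
  ],
  "hand": [255, 255, 255, 255, 255]
}}

```text
t: 22.8
ee_pos: [597.8, -52.3, 135.9]
ee_rot: [[0.996, -0.086, -0.003], [-0.086, -0.996, 0.0], [-0.003, -0.0, -1.0]]
contact_force: [0.8, -0.5, -3.0]
opening: 0.412
```

```bash
python3 plan.py 594.5 -70.5 50 -94.7 2
```

```text
t 22.8 pos [597.8 -52.3 135.9] yaw -94.95 F [ 0.8 -0.5 -3. ] open 0.412 q [-0.14  0.52  1.8  -0.    0.82  1.52]
err world [ -3.3 -18.2 -85.9] rot deg [-0.01  0.17 -0.25]
0 dp [-0.02, 0.23, 1.07] rot [-0.0, 0.02, -0.02]
1 dp [-0.02, 0.23, 1.07] rot [-0.0, 0.02, -0.02]
```

Call:
{"method": "play_rows", "body": {
  "delta_rot": [
    [0, 0.02, -0.02],
    [0, 0, -0.02],
    [0, 0, 0],
    [0, 0, 0]
  ],
  "dp": [
    [-0.02, 0.35, 0.3],
    [-0.02, 0.1, 0.9],
    [0, 0, 0.6],
    [0, 0, 0]
  ],
  "hand": [255, 255, 255, 255]
}}

```text
t: 23.2
ee_pos: [595.1, -74.7, 62.4]
ee_rot: [[0.996, -0.087, 0.003], [-0.087, -0.996, -0.001], [0.003, 0.0, -1.0]]
contact_force: [-0.6, -0.2, -2.1]
opening: 0.415
```

```bash
python3 plan.py 594.5 -70.5 45 -94.7 1;python3 wl.py w15.png
```

```text
t 23.2 pos [595.1 -74.7  62.4] yaw -94.98 F [-0.6 -0.2 -2.1] open 0.415 q [-0.18  0.62  1.85 -0.    0.67  1.48]
err world [ -0.6   4.2 -17.4] rot deg [ 0.03 -0.15 -0.28]
0 dp [-0.02, -0.1, 0.43] rot [0.01, -0.03, -0.06]
```

View pics/w15.png

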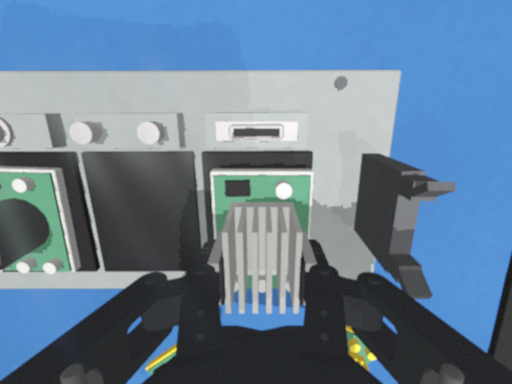

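Call:
{"method": "play_rows", "body": {
  "delta_rot": [
    [0, -0.03, -0.05],
    [0, 0, 0]
  ],
  "dp": [
    [-0.01, -0.1, 0.42],
    [0, 0, 0.06]
  ],
  "hand": [255, 255]
}}

```text
t: 23.45
ee_pos: [596.4, -70.0, 44.6]
ee_rot: [[0.997, -0.082, 0.002], [-0.082, -0.997, -0.001], [0.002, 0.001, -1.0]]
contact_force: [-0.3, -0.7, -3.3]
opening: 0.411
```

```bash
python3 plan.py 594.5 -70.5 37 -94.7 1;python3 wl.py w16.png
```

```text
t 23.45 pos [596.4 -70.   44.6] yaw -94.69 F [-0.3 -0.7 -3.3] open 0.411 q [-0.17  0.65  1.86 -0.    0.63  1.49]
err world [-1.9 -0.5 -7.6] rot deg [ 0.03 -0.14  0.01]
0 dp [-0.05, 0.02, 0.19] rot [0.01, -0.03, 0.0]
```

View pics/w16.png

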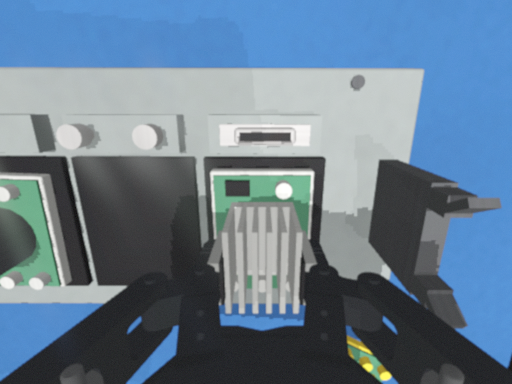

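Call:
{"method": "play_rows", "body": {
  "delta_rot": [
    [0, -0.03, 0],
    [0, 0, 0]
  ],
  "dp": [
    [-0.06, 0.04, 0.12],
    [0, 0, 0.02]
  ],
  "hand": [255, 255]
}}

```text
t: 23.7
ee_pos: [595.1, -71.4, 40.2]
ee_rot: [[0.997, -0.081, 0.002], [-0.081, -0.997, -0.001], [0.002, 0.001, -1.0]]
contact_force: [-0.4, -0.2, -3.5]
opening: 0.412
```

```bash
python3 plan.py 594 -71 37 -94.7 1
```

```text
t 23.7 pos [595.1 -71.4  40.2] yaw -94.64 F [-0.4 -0.2 -3.5] open 0.412 q [-0.17  0.65  1.86 -0.    0.62  1.48]
err world [-1.1  0.4 -3.2] rot deg [ 0.05 -0.14  0.06]
0 dp [-0.03, -0.01, 0.08] rot [0.01, -0.03, 0.01]
```

Call:
{"method": "play_rows", "body": {
  "delta_rot": [
    [0, -0.03, 0],
    [0, 0, 0]
  ],
  "dp": [
    [-0.03, 0, 0.06],
    [0, 0, 0.03]
  ],
  "hand": [255, 255]
}}

```text
t: 23.9
ee_pos: [594.3, -71.3, 37.1]
ee_rot: [[0.997, -0.081, 0.001], [-0.081, -0.997, -0.001], [0.001, 0.001, -1.0]]
contact_force: [-0.3, 0.2, -3.0]
opening: 0.409
```

```bash
python3 plan.py 594 -71 37 -94.7 1
```

```text
t 23.9 pos [594.3 -71.3  37.1] yaw -94.64 F [-0.3  0.2 -3. ] open 0.409 q [-0.17  0.66  1.86 -0.    0.62  1.48]
err world [-0.3  0.3 -0.1] rot deg [ 0.06 -0.04  0.06]
0 dp [-0.01, -0.01, 0.0] rot [0.01, -0.01, 0.01]
```

Call:
{"method": "play_rows", "body": {
  "delta_rot": [
    [0, 0, 0],
    [0, 0, 0]
  ],
  "dp": [
    [0, 0, 0.05],
    [0, 0, 0]
  ],
  "hand": [255, 255]
}}

```text
t: 24.1
ee_pos: [594.6, -71.4, 35.2]
ee_rot: [[0.997, -0.081, 0.001], [-0.081, -0.997, -0.001], [0.001, 0.001, -1.0]]
contact_force: [0.5, -0.4, -2.6]
opening: 0.413
```

```bash
python3 plan.py 594 -71 35 -94.7 1;python3 wl.py w17.png
```

```text
t 24.1 pos [594.6 -71.4  35.2] yaw -94.65 F [ 0.5 -0.4 -2.6] open 0.413 q [-0.17  0.66  1.86 -0.    0.62  1.48]
err world [-0.6  0.4 -0.2] rot deg [ 0.06 -0.07  0.05]
0 dp [-0.01, -0.01, 0.0] rot [0.01, -0.01, 0.01]
```

View pics/w17.png

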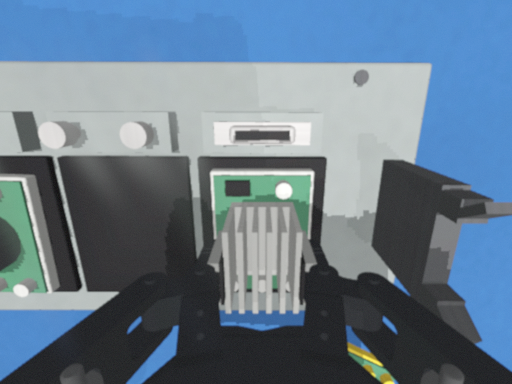

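Call:
{"method": "play_rows", "body": {
  "delta_rot": [
    [0, 0, 0],
    [0, 0, 0]
  ],
  "dp": [
    [-0.02, 0, 0.05],
    [0, 0, 0.01]
  ],
  "hand": [255, 255]
}}

```text
t: 24.35
ee_pos: [594.9, -71.5, 35.1]
ee_rot: [[0.997, -0.081, 0.004], [-0.081, -0.997, -0.001], [0.004, 0.001, -1.0]]
contact_force: [-1.7, 0.3, -1.0]
opening: 0.413
```

```bash
python3 plan.py 594 -71 35 -94.7 1
```

```text
t 24.35 pos [594.9 -71.5  35.1] yaw -94.65 F [-1.7  0.3 -1. ] open 0.413 q [-0.17  0.66  1.86 -0.    0.61  1.48]
err world [-0.9  0.5 -0.1] rot deg [ 0.07 -0.22  0.05]
0 dp [-0.02, -0.01, 0.0] rot [0.01, -0.04, 0.01]
```

Call:
{"method": "play_rows", "body": {
  "delta_rot": [
    [0, -0.04, 0],
    [0, 0, 0]
  ],
  "dp": [
    [-0.01, 0, 0.03],
    [0, 0, 0]
  ],
  "hand": [255, 255]
}}

```text
t: 24.55
ee_pos: [595.3, -71.5, 35.1]
ee_rot: [[0.997, -0.081, 0.002], [-0.081, -0.997, -0.001], [0.002, 0.001, -1.0]]
contact_force: [0.8, -0.5, -3.1]
opening: 0.413
```

```bash
python3 plan.py 594 -71 35 -94.7 1
```

```text
t 24.55 pos [595.3 -71.5  35.1] yaw -94.65 F [ 0.8 -0.5 -3.1] open 0.413 q [-0.17  0.66  1.86 -0.    0.62  1.48]
err world [-1.3  0.5 -0.1] rot deg [ 0.07 -0.12  0.05]
0 dp [-0.03, -0.01, 0.0] rot [0.01, -0.02, 0.01]
```

Call:
{"method": "play_rows", "body": {
  "delta_rot": [
    [0, 0, 0],
    [0, 0, 0]
  ],
  "dp": [
    [-0.02, 0, 0.06],
    [0, 0, 0.01]
  ],
  "hand": [255, 255]
}}

```text
t: 24.75
ee_pos: [596.1, -71.6, 34.9]
ee_rot: [[0.997, -0.081, 0.005], [-0.081, -0.997, -0.002], [0.006, 0.001, -1.0]]
contact_force: [-0.1, 0.2, -2.9]
opening: 0.413
```

```bash
python3 plan.py 594 -71 35 -94.7 1
```

```text
t 24.75 pos [596.1 -71.6  34.9] yaw -94.65 F [-0.1  0.2 -2.9] open 0.413 q [-0.17  0.66  1.86 -0.    0.61  1.48]
err world [-2.1  0.6  0.1] rot deg [ 0.08 -0.32  0.05]
0 dp [-0.05, -0.01, -0.0] rot [0.02, -0.06, 0.01]
```

Call:
{"method": "play_rows", "body": {
  "delta_rot": [
    [0, -0.08, 0]
  ],
  "dp": [
    [-0.06, 0, 0.1]
  ],
  "hand": [255]
}}

```text
t: 24.85
ee_pos: [596.5, -71.8, 34.1]
ee_rot: [[0.997, -0.081, 0.004], [-0.081, -0.997, -0.002], [0.004, 0.002, -1.0]]
contact_force: [-7.0, -5.7, 60.5]
opening: 0.412
```

```bash
python3 plan.py 594 -71 35 -94.7 1
```

```text
t 24.85 pos [596.5 -71.8  34.1] yaw -94.66 F [-7.  -5.7 60.5] open 0.412 q [-0.17  0.66  1.86 -0.    0.61  1.48]
err world [-2.5  0.8  0.9] rot deg [ 0.1  -0.25  0.04]
0 dp [-0.06, -0.01, -0.02] rot [0.02, -0.05, 0.01]
```

Call:
{"method": "play_rows", "body": {
  "delta_rot": [
    [0, 0, 0],
    [0, 0, 0],
    [0, 0, 0],
    [0, 0, 0],
    [0, 0, 0]
  ],
  "dp": [
    [0, 0, -0.02],
    [0, 0, 0],
    [0, 0, -0.1],
    [0, 0, -0.8],
    [0, 0, -1]
  ],
  "hand": [130, 90, 60, 60, 60]
}}

```text
t: 25.35
ee_pos: [593.5, -71.3, 108.5]
ee_rot: [[0.997, -0.081, -0.003], [-0.081, -0.997, -0.001], [-0.003, 0.001, -1.0]]
contact_force: [0.5, -0.6, -0.3]
opening: 0.763
```

```bash
python3 plan.py 594 -71 35 -94.7 1;python3 wl.py w18.png heatsink_module bay_dsub
```

```text
t 25.35 pos [593.5 -71.3 108.5] yaw -94.66 F [ 0.5 -0.6 -0.3] open 0.763 q [-0.17  0.56  1.83 -0.    0.76  1.48]
err world [  0.5   0.3 -73.5] rot deg [0.07 0.16 0.04]
0 dp [0.02, -0.01, 1.84] rot [0.01, 0.03, 0.01]
heatsink_module 0.96 1101 (array([ 522.6, -111.3]), array([167.1,  44.6]), 1.3) top z 37.8 96 (array([ 528. , -107.9]), array([159.7,  16.5]), 9.1) [ 463.6 -117.9]
heatsink_module 0.73 5981 (array([600. , -70.7]), array([61.3, 86.4]), 84.0) top z 74.3 1279 (array([602.7, -71. ]), array([36.2, 43.6]), 85.2) [604.1 -71.2]
heatsink_module 0.69 724 (array([530.4, -17.7]), array([ 42. , 167.6]), 77.9) top z 28.3 59 (array([530.3, -24.6]), array([  9.9, 167. ]), 71.5) [458.1   0.2]
bay_dsub 0.63 5176 (array([609.8, -71.2]), array([ 81.7, 125.8]), 85.2) top z 42.6 552 (array([622.1, -72.3]), array([35.5, 86.7]), 85.4) [656.1 -75.3]
```

View pics/w18.png

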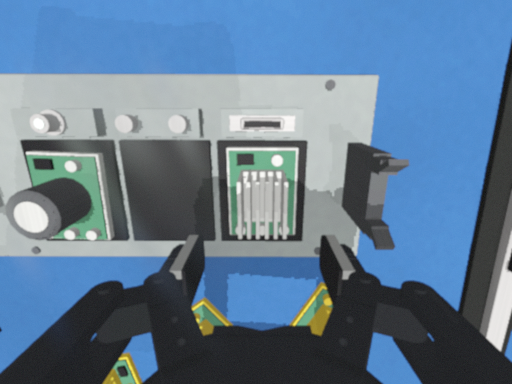

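```bash
python3 plan.py 498.5 295.4 120 -89.8 9
```

```text
t 25.5 pos [596.2 -71.7 111.2] yaw -94.66 F [-0.4  0.8  0.5] open 0.762 q [-0.17  0.55  1.82 -0.    0.76  1.48]
err world [-97.7 367.1   8.8] rot deg [ 0.12 -0.25 -4.86]
0 dp [-0.35, -0.99, -0.03] rot [0.0, -0.01, -0.11]
1 dp [-0.34, -1.0, -0.03] rot [0.0, -0.01, -0.11]
2 dp [-0.33, -1.0, -0.03] rot [0.0, -0.01, -0.11]
3 dp [-0.33, -1.0, -0.03] rot [0.0, -0.01, -0.11]
4 dp [-0.32, -1.01, -0.03] rot [0.0, -0.01, -0.11]
5 dp [-0.31, -1.01, -0.03] rot [0.0, -0.01, -0.11]
6 dp [-0.3, -1.01, -0.03] rot [0.0, -0.01, -0.11]
7 dp [-0.29, -1.02, -0.03] rot [0.0, -0.01, -0.11]
8 dp [-0.28, -1.02, -0.02] rot [0.0, -0.01, -0.11]
```

Call:
{"method": "play_rows", "body": {
  "delta_rot": [
    [0, 0, -0.11],
    [0, -0.01, -0.11],
    [0, -0.01, -0.11],
    [0, -0.01, -0.11],
    [0, -0.01, -0.11]
  ],
  "dp": [
    [-0.2, -0.2, -0.9],
    [-0.4, -0.95, -0.3],
    [-0.4, -1, 0],
    [-0.35, -1, 0],
    [-0.32, -1, 0]
  ],
  "hand": [60, 60, 60, 60, 60]
}}

```text
t: 26.0
ee_pos: [537.0, 98.5, 156.1]
ee_rot: [[0.999, -0.039, -0.003], [-0.039, -0.999, -0.002], [-0.003, 0.002, -1.0]]
contact_force: [1.1, 0.9, -0.2]
opening: 0.764
```

Call:
{"method": "play_rows", "body": {
  "delta_rot": [
    [0, 0, -0.11],
    [0, -0.01, -0.11],
    [0, -0.01, -0.11],
    [0, -0.01, -0.11],
    [0, 0, 0]
  ],
  "dp": [
    [-0.3, -1, 0],
    [-0.3, -1, 0],
    [-0.3, -1, 0],
    [-0.2, -0.9, 0],
    [0, 0, 0]
  ],
  "hand": [60, 60, 60, 60, 60]
}}

```text
t: 26.5
ee_pos: [490.3, 264.7, 150.8]
ee_rot: [[1.0, 0.004, -0.012], [0.004, -1.0, -0.004], [-0.012, 0.004, -1.0]]
contact_force: [-0.1, -0.8, -0.3]
opening: 0.767
```

```bash
python3 plan.py 498.5 295.4 100 -89.8 1; python3 look.py t4.png choke_module heatsink_module
```

```text
t 26.5 pos [490.3 264.7 150.8] yaw -89.78 F [-0.1 -0.8 -0.3] open 0.767 q [0.44 0.46 1.88 0.   0.82 2.  ]
err world [  8.2  30.7 -50.8] rot deg [0.22 0.7  0.02]
0 dp [0.22, -0.77, 1.26] rot [0.04, 0.14, 0.0]
choke_module 0.63 661 (array([608.6,  95.6]), array([61.9, 82.9]), 84.3) top z 69.7 181 (array([606.3,  95.4]), array([36.7, 37. ]), 89.0) [606.3  95.2]
choke_module 0.38 191 (array([503.8, 252.2]), array([106.5,  43.8]), 14.0) top z 10.1 164 (array([503.9, 252.2]), array([106.3,  43.8]), 14.0) [499.4 258.3]
heatsink_module 0.95 643 (array([370.7, 139. ]), array([59.7, 81.3]), 5.9) top z 51.0 105 (array([370.2, 138.1]), array([35.8, 43.7]), 5.9) [370.1 138.3]
heatsink_module 0.94 626 (array([ 434.5, -130.2]), array([60.2, 79. ]), 56.0) top z 51.6 114 (array([ 434.4, -130.3]), array([36.1, 43.6]), 55.4) [ 434.1 -130.3]
heatsink_module 0.76 656 (array([424.7,   3.8]), array([81.4, 61.6]), 33.2) top z 51.3 104 (array([425.4,   3.3]), array([43.6, 34.9]), 33.5) [425.9   2.6]
heatsink_module 0.55 600 (array([597.6, -72. ]), array([57.5, 79.3]), 86.2) top z 69.4 112 (array([597.3, -73.5]), array([36.2, 43.8]), 86.0) [597.2 -73.5]
```

Call:
{"method": "play_rows", "body": {
  "delta_rot": [
    [0.04, 0.14, 0],
    [0, 0, 0],
    [0, 0, 0]
  ],
  "dp": [
    [0.2, -0.75, 0.3],
    [0, 0, 0.8],
    [0, 0, 0]
  ],
  "hand": [60, 60, 60]
}}

```text
t: 26.95
ee_pos: [500.6, 287.8, 105.4]
ee_rot: [[1.0, -0.004, 0.0], [-0.004, -1.0, -0.002], [0.0, 0.002, -1.0]]
contact_force: [-0.7, 0.1, 0.1]
opening: 0.764
```

```bash
python3 plan.py 498.5 295.4 28 -89.8 2; python3 wl.py w19.png transformer_module
```

```text
t 26.95 pos [500.6 287.8 105.4] yaw -90.2 F [-0.7  0.1  0.1] open 0.764 q [ 0.47  0.54  1.88 -0.    0.73  2.05]
err world [ -2.1   7.6 -77.4] rot deg [ 0.11 -0.01 -0.4 ]
0 dp [-0.03, -0.1, 0.97] rot [0.01, -0.0, -0.04]
1 dp [-0.03, -0.1, 0.97] rot [0.01, -0.0, -0.04]
transformer_module 0.6 5532 (array([498.8, 299. ]), array([61.1, 83.8]), 89.9) top z 61.0 1621 (array([500.4, 297.7]), array([27.9, 46.4]), 89.9) [502.  298.3]
```

View pics/w19.png

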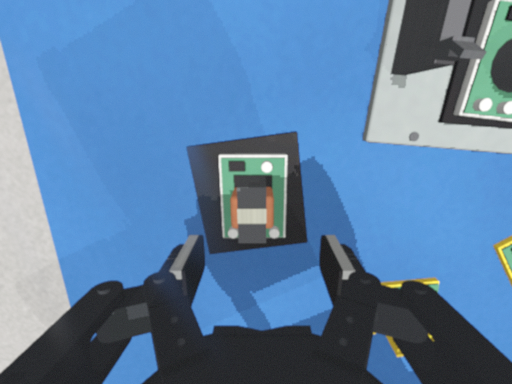

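Call:
{"method": "play_rows", "body": {
  "delta_rot": [
    [0, 0, -0.05],
    [0, -0.03, 0],
    [0, -0.03, 0]
  ],
  "dp": [
    [-0.04, -0.2, 0.4],
    [-0.04, 0, 0.9],
    [0, 0, 0.4]
  ],
  "hand": [60, 60, 60]
}}

```text
t: 27.35
ee_pos: [503.8, 297.3, 43.8]
ee_rot: [[1.0, -0.002, 0.007], [-0.002, -1.0, 0.004], [0.007, -0.004, -1.0]]
contact_force: [0.5, 0.2, -0.2]
opening: 0.763
```

```bash
python3 plan.py 498.5 295.4 27 -89.8 1
```

```text
t 27.35 pos [503.8 297.3  43.8] yaw -90.12 F [ 0.5  0.2 -0.2] open 0.763 q [0.48 0.63 1.9  0.   0.6  2.05]
err world [ -5.3  -1.9 -16.8] rot deg [-0.24 -0.39 -0.32]
0 dp [-0.14, 0.05, 0.42] rot [-0.05, -0.08, -0.06]
```

Call:
{"method": "play_rows", "body": {
  "delta_rot": [
    [-0.05, -0.08, -0.06],
    [0, 0, 0]
  ],
  "dp": [
    [-0.13, 0.04, 0.42],
    [0, 0, 0]
  ],
  "hand": [60, 60]
}}

```text
t: 27.55
ee_pos: [498.0, 295.1, 25.0]
ee_rot: [[1.0, 0.003, -0.003], [0.003, -1.0, -0.001], [-0.003, 0.001, -1.0]]
contact_force: [0.5, 0.1, -0.2]
opening: 0.762
```

```bash
python3 plan.py 498.5 295.4 26 -89.8 1
```

```text
t 27.55 pos [498.  295.1  25. ] yaw -89.84 F [ 0.5  0.1 -0.2] open 0.762 q [ 0.48  0.66  1.91 -0.    0.57  2.05]
err world [0.5 0.3 1. ] rot deg [ 0.08  0.15 -0.04]
0 dp [0.01, -0.01, -0.02] rot [0.02, 0.03, -0.01]
```

Call:
{"method": "play_rows", "body": {
  "delta_rot": [
    [0, 0, 0],
    [0, 0, 0],
    [0, 0, 0],
    [0, 0, 0],
    [0, 0, 0]
  ],
  "dp": [
    [0, 0, 0],
    [0, 0, 0],
    [0, 0, 0],
    [0, 0, 0],
    [0, 0, 0]
  ],
  "hand": [90, 130, 170, 255, 255]
}}

```text
t: 28.05
ee_pos: [499.5, 295.9, 28.0]
ee_rot: [[1.0, 0.003, 0.0], [0.003, -1.0, 0.0], [0.0, -0.0, -1.0]]
contact_force: [0.5, -0.9, -3.6]
opening: 0.389
```

Call:
{"method": "play_rows", "body": {
  "delta_rot": [
    [0, 0, 0],
    [0, 0, 0],
    [0, 0, 0]
  ],
  "dp": [
    [0, 0, 0],
    [0, 0, 0],
    [0, 0, -0.3]
  ],
  "hand": [255, 255, 255]
}}

```text
t: 28.35
ee_pos: [498.7, 295.5, 39.6]
ee_rot: [[1.0, 0.003, -0.001], [0.003, -1.0, -0.001], [-0.001, 0.001, -1.0]]
contact_force: [0.3, -0.1, -2.3]
opening: 0.389
```

Call:
{"method": "play_rows", "body": {
  "delta_rot": [
    [0, 0, 0],
    [0, 0, 0],
    [0, 0, 0.1],
    [0, 0, 0.1]
  ],
  "dp": [
    [0, 0, -0.9],
    [0, 0, -1],
    [0, 0, -1],
    [0.1, 0.3, -0.4]
  ],
  "hand": [255, 255, 255, 255]
}}

```text
t: 28.75
ee_pos: [501.2, 283.5, 177.3]
ee_rot: [[1.0, -0.014, -0.005], [-0.014, -1.0, -0.002], [-0.005, 0.002, -1.0]]
contact_force: [1.1, 0.2, -4.1]
opening: 0.39
```

```bash
python3 plan.py 600.5 13.3 150 -94.7 8
```

```text
t 28.75 pos [501.2 283.5 177.3] yaw -90.8 F [ 1.1  0.2 -4.1] open 0.39 q [0.46 0.44 1.82 0.   0.89 2.05]
err world [  99.3 -270.2  -27.3] rot deg [0.14 0.26 3.9 ]
0 dp [0.32, 0.84, 0.09] rot [0.0, 0.01, 0.1]
1 dp [0.33, 0.84, 0.09] rot [0.0, 0.01, 0.1]
2 dp [0.34, 0.83, 0.09] rot [0.0, 0.01, 0.1]
3 dp [0.34, 0.83, 0.09] rot [0.0, 0.01, 0.1]
4 dp [0.35, 0.83, 0.09] rot [0.0, 0.01, 0.1]
5 dp [0.36, 0.83, 0.09] rot [0.0, 0.01, 0.1]
6 dp [0.36, 0.82, 0.09] rot [0.0, 0.01, 0.1]
7 dp [0.37, 0.82, 0.09] rot [0.0, 0.01, 0.1]
```

Call:
{"method": "play_rows", "body": {
  "delta_rot": [
    [0, 0, 0.1],
    [0, 0.01, 0.1],
    [0, 0.01, 0.1],
    [0, 0.01, 0.1],
    [0, 0.01, 0.1]
  ],
  "dp": [
    [0.32, 0.84, 0],
    [0.33, 0.84, 0],
    [0.34, 0.83, 0],
    [0.34, 0.83, 0],
    [0.35, 0.83, 0]
  ],
  "hand": [255, 255, 255, 255, 255]
}}

```text
t: 29.25
ee_pos: [565.7, 112.8, 186.7]
ee_rot: [[0.999, -0.054, 0.009], [-0.054, -0.999, 0.002], [0.008, -0.002, -1.0]]
contact_force: [0.8, 0.3, -2.8]
opening: 0.39
```

Call:
{"method": "play_rows", "body": {
  "delta_rot": [
    [0, 0, 0.1],
    [0, 0.01, 0.1],
    [0, 0, 0]
  ],
  "dp": [
    [0.36, 0.83, 0],
    [0.36, 0.7, 0],
    [0.2, 0.3, 0]
  ],
  "hand": [255, 255, 255]
}}

```text
t: 29.55
ee_pos: [599.1, 31.7, 189.8]
ee_rot: [[0.997, -0.074, 0.011], [-0.074, -0.997, 0.001], [0.011, -0.002, -1.0]]
contact_force: [0.5, 1.2, -3.2]
opening: 0.389
```

```bash
python3 plan.py 600.5 13.3 70 -94.7 3
```

```text
t 29.55 pos [599.1  31.7 189.8] yaw -94.25 F [ 0.5  1.2 -3.2] open 0.389 q [0.   0.45 1.77 0.   0.91 1.65]
err world [   1.4  -18.4 -119.8] rot deg [-0.11 -0.64  0.45]
0 dp [0.01, 0.15, 1.0] rot [-0.01, -0.04, 0.03]
1 dp [0.02, 0.15, 1.0] rot [-0.01, -0.04, 0.03]
2 dp [0.02, 0.15, 1.0] rot [-0.01, -0.04, 0.03]
```

Call:
{"method": "play_rows", "body": {
  "delta_rot": [
    [0, -0.08, 0.05],
    [0, -0.06, 0.03],
    [0, 0, 0]
  ],
  "dp": [
    [0.02, 0.4, 0.4],
    [0, 0.05, 1],
    [0, 0, 0.3]
  ],
  "hand": [255, 255, 255]
}}

```text
t: 29.85
ee_pos: [601.8, 11.3, 124.4]
ee_rot: [[0.996, -0.084, 0.005], [-0.084, -0.996, 0.002], [0.005, -0.002, -1.0]]
contact_force: [-0.6, 1.3, -2.6]
opening: 0.385
```

```bash
python3 plan.py 600.5 13.3 70 -94.7 1; python3 wl.py w20.png; python3 plan.py 600.5 13.3 70 -94.7 1
```

```text
t 29.85 pos [601.8  11.3 124.4] yaw -94.8 F [-0.6  1.3 -2.6] open 0.385 q [-0.03  0.54  1.81  0.    0.79  1.62]
err world [ -1.3   2.  -54.4] rot deg [-0.13 -0.29 -0.1 ]
0 dp [-0.04, -0.05, 1.36] rot [-0.03, -0.06, -0.02]
t 29.9 pos [602.   11.4 124.3] yaw -94.78 F [-0.5 -0.5 -5. ] open 0.386 q [-0.03  0.54  1.81  0.    0.79  1.62]
err world [ -1.5   1.9 -54.3] rot deg [-0.13 -0.3  -0.08]
0 dp [-0.05, -0.04, 1.36] rot [-0.03, -0.06, -0.02]
```

View pics/w20.png

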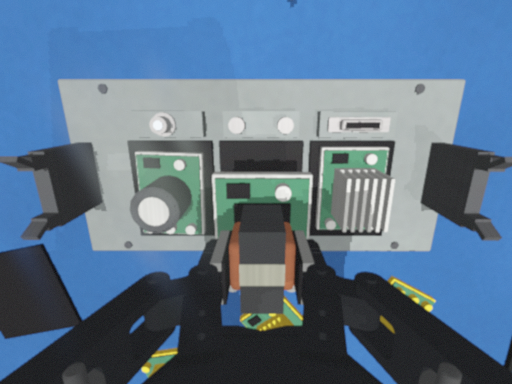

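Call:
{"method": "play_rows", "body": {
  "delta_rot": [
    [-0.03, -0.06, 0],
    [0, -0.03, 0],
    [0, 0, 0]
  ],
  "dp": [
    [-0.05, -0.02, 0.6],
    [-0.03, 0, 0.8],
    [0, 0, 0.2]
  ],
  "hand": [255, 255, 255]
}}

```text
t: 30.2
ee_pos: [601.3, 14.5, 63.3]
ee_rot: [[0.997, -0.081, 0.002], [-0.081, -0.997, -0.0], [0.002, -0.0, -1.0]]
contact_force: [-0.4, 0.0, -3.2]
opening: 0.386
```

```bash
python3 wl.py w21.png; python3 plan.py 600.5 13 44 -94.7 1
```

```text
t 30.25 pos [601.8  14.5  63.6] yaw -94.66 F [-0.7  1.  -4.1] open 0.386 q [-0.03  0.62  1.84 -0.    0.67  1.63]
err world [ -1.3  -1.5 -19.6] rot deg [-0.01 -0.14  0.04]
0 dp [-0.03, 0.04, 0.49] rot [-0.0, -0.03, 0.01]
```

View pics/w21.png

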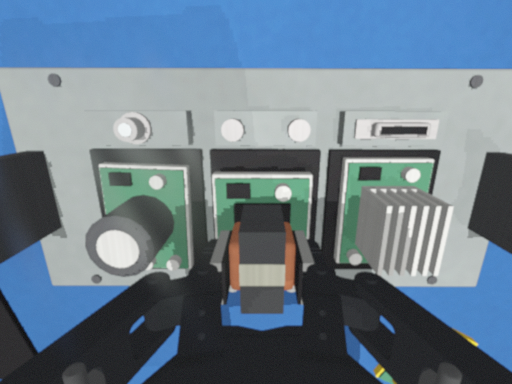

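Call:
{"method": "play_rows", "body": {
  "delta_rot": [
    [0, -0.03, 0],
    [0, 0, 0]
  ],
  "dp": [
    [-0.02, 0.05, 0.42],
    [0, 0, 0.08]
  ],
  "hand": [255, 255]
}}

```text
t: 30.45
ee_pos: [602.5, 13.1, 45.3]
ee_rot: [[0.997, -0.08, 0.003], [-0.08, -0.997, 0.0], [0.003, -0.0, -1.0]]
contact_force: [0.1, 0.4, -2.9]
opening: 0.386
```

```bash
python3 plan.py 601 13 41 -94.7 1
```

```text
t 30.45 pos [602.5  13.1  45.3] yaw -94.6 F [ 0.1  0.4 -2.9] open 0.386 q [-0.03  0.65  1.85  0.    0.64  1.62]
err world [-1.5 -0.1 -4.3] rot deg [-0.02 -0.17  0.1 ]
0 dp [-0.04, 0.01, 0.11] rot [-0.0, -0.03, 0.02]
```

Call:
{"method": "play_rows", "body": {
  "delta_rot": [
    [0, -0.03, 0.02],
    [0, 0, 0]
  ],
  "dp": [
    [-0.04, 0, 0.1],
    [0, 0, 0.02]
  ],
  "hand": [255, 255]
}}

```text
t: 30.65
ee_pos: [601.6, 13.3, 41.2]
ee_rot: [[0.997, -0.082, 0.002], [-0.082, -0.997, 0.0], [0.002, -0.0, -1.0]]
contact_force: [0.2, -0.6, -3.4]
opening: 0.39
```

```bash
python3 wl.py w22.png; python3 plan.py 601 13 40 -94.7 1
```

```text
t 30.7 pos [602.   13.3  41.5] yaw -94.7 F [-0.3  0.1 -3.7] open 0.389 q [-0.03  0.65  1.85  0.    0.63  1.62]
err world [-1.  -0.3 -1.5] rot deg [-0.03 -0.13  0.  ]
0 dp [-0.03, 0.01, 0.04] rot [-0.01, -0.03, 0.0]
```

View pics/w22.png

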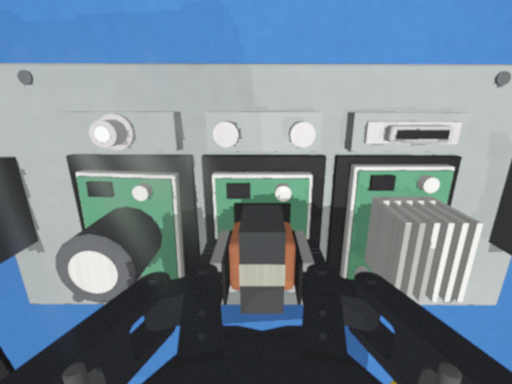

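Call:
{"method": "play_rows", "body": {
  "delta_rot": [
    [0, -0.03, 0]
  ],
  "dp": [
    [-0.03, 0.01, 0.06]
  ],
  "hand": [255]
}}

```text
t: 30.8
ee_pos: [601.3, 13.0, 39.7]
ee_rot: [[0.997, -0.082, 0.001], [-0.082, -0.997, 0.0], [0.001, -0.001, -1.0]]
contact_force: [0.2, 0.4, -2.8]
opening: 0.387
```

```bash
python3 plan.py 601 13 40 -94.7 1
```

```text
t 30.8 pos [601.3  13.   39.7] yaw -94.7 F [ 0.2  0.4 -2.8] open 0.387 q [-0.03  0.66  1.85  0.    0.63  1.62]
err world [-0.3  0.   0.3] rot deg [-0.03 -0.05  0.  ]
0 dp [-0.01, 0.0, -0.01] rot [-0.01, -0.01, 0.0]
```

Call:
{"method": "play_rows", "body": {
  "delta_rot": [
    [0, 0, 0]
  ],
  "dp": [
    [0, 0, 0.05]
  ],
  "hand": [255]
}}

```text
t: 30.9
ee_pos: [601.2, 12.9, 38.6]
ee_rot: [[0.997, -0.082, 0.001], [-0.082, -0.997, 0.0], [0.001, -0.001, -1.0]]
contact_force: [-13.3, -1.1, 41.6]
opening: 0.387
```

```bash
python3 plan.py 601 13 40 -94.7 1
```

```text
t 30.9 pos [601.2  12.9  38.6] yaw -94.7 F [-13.3  -1.1  41.6] open 0.387 q [-0.03  0.66  1.86  0.    0.63  1.62]
err world [-0.2  0.1  1.4] rot deg [-0.03 -0.04  0.  ]
0 dp [-0.01, -0.0, -0.03] rot [-0.01, -0.01, 0.0]
```

Down. Release and retreat.

Call:
{"method": "play_rows", "body": {
  "delta_rot": [
    [0, 0, 0],
    [0, 0, 0],
    [0, 0, 0],
    [0, 0, 0],
    [0, 0, 0]
  ],
  "dp": [
    [0, 0, -0.02],
    [0, 0, 0],
    [0, 0, -0.1],
    [0, 0, -0.8],
    [0, 0, -1]
  ],
  "hand": [150, 100, 60, 60, 60]
}}

```text
t: 31.4
ee_pos: [598.8, 12.8, 114.2]
ee_rot: [[0.997, -0.082, -0.006], [-0.082, -0.997, 0.001], [-0.006, -0.0, -1.0]]
contact_force: [0.7, 0.2, 0.4]
opening: 0.768
```

Call:
{"method": "play_rows", "body": {
  "delta_rot": [
    [0, 0, 0],
    [0, 0, 0],
    [0, 0, 0],
    [0, 0, 0],
    [0, 0, 0]
  ],
  "dp": [
    [0, 0, -1],
    [0, 0.4, -1],
    [-0.2, 1, 0],
    [-0.3, 1, 0],
    [-0.3, 1, 0]
  ],
  "hand": [60, 60, 60, 60, 60]
}}

```text
t: 31.9
ee_pos: [560.2, -120.1, 205.5]
ee_rot: [[0.997, -0.075, 0.007], [-0.075, -0.997, -0.001], [0.007, 0.0, -1.0]]
contact_force: [0.1, -1.0, -0.6]
opening: 0.763
```

Call:
{"method": "play_rows", "body": {
  "delta_rot": [
    [0, 0, 0],
    [0, 0, 0],
    [0, 0, 0]
  ],
  "dp": [
    [-0.3, 1, 0],
    [-0.3, 1, 0],
    [-0.3, 1, 0]
  ],
  "hand": [60, 60, 60]
}}

```text
t: 32.2
ee_pos: [513.4, -241.4, 207.1]
ee_rot: [[0.997, -0.074, 0.01], [-0.074, -0.997, -0.002], [0.01, 0.001, -1.0]]
contact_force: [0.5, -0.1, 0.0]
opening: 0.765
```

```bash
python3 plan.py 527 -313.5 120 -91 3; python3 look.py t5.png choke_module heatsink_module transformer_module bar bay_coax bay_dsub bay_posts
```

```text
t 32.2 pos [ 513.4 -241.4  207.1] yaw -94.27 F [ 0.5 -0.1  0. ] open 0.765 q [-0.49  0.39  1.82  0.    0.92  1.15]
err world [ 13.6 -72.1 -87.1] rot deg [ 0.08 -0.56 -3.27]
0 dp [0.15, 0.59, 0.73] rot [0.01, -0.04, -0.22]
1 dp [0.14, 0.59, 0.73] rot [0.01, -0.04, -0.22]
2 dp [0.13, 0.6, 0.73] rot [0.01, -0.04, -0.22]
choke_module 0.56 626 (array([608.6,  94.8]), array([59.7, 84.3]), 84.1) top z 70.7 173 (array([606.1,  95.4]), array([37.3, 36.9]), 1.9) [606.4  95.3]
heatsink_module 0.94 643 (array([369.9, 137.5]), array([60.3, 78.9]), 5.4) top z 51.4 106 (array([370.2, 138.1]), array([35.8, 44. ]), 6.0) [369.9 138.2]
heatsink_module 0.91 638 (array([ 434.9, -130.1]), array([60.3, 81.5]), 55.7) top z 51.8 116 (array([ 434.6, -130.3]), array([36.4, 43.6]), 56.3) [ 434.4 -130.7]
heatsink_module 0.72 654 (array([426.4,   2.9]), array([80.6, 61.4]), 34.3) top z 52.2 99 (array([425.3,   3.3]), array([43.6, 34.8]), 33.6) [425.9   2.8]
heatsink_module 0.57 642 (array([597.6, -74. ]), array([60.9, 80.6]), 86.0) top z 69.3 113 (array([597.5, -73.3]), array([36.1, 44.2]), 85.6) [597.5 -73.2]
tr
[... 347 characters left out ...]
6, 80. ]), 83.8) top z 69.5 112 (array([597.5, -73.3]), array([36.1, 44.2]), 85.6) [597.4 -73.3]
bar 0.54 161 (array([ 619.7, -260.1]), array([ 40.5, 220.8]), 50.1) top z 126.8 5 (array([ 551.4, -178.2]), array([ 1.1, 11.2]), 61.7) [ 550.8 -177.8]
bay_coax 0.66 567 (array([622. ,  93.8]), array([ 79.1, 122.5]), 85.0) top z 39.8 26 (array([671.9,  89.5]), array([11.3, 13.8]), 89.2) [671.2  89.3]
bay_dsub 0.79 657 (array([606.9, -74.2]), array([ 81.9, 126.1]), 87.1) top z 37.1 72 (array([619.2, -91.2]), array([117.4,  51.4]), 15.9) [647.9 -78.9]
bay_posts 0.65 649 (array([617.8,   8.5]), array([ 81. , 128.7]), 85.5) top z 40.9 46 (array([664.2,   5.1]), array([51.3, 13. ]), 85.5) [664.1   6.2]
```

View pics/zoom_t5.png

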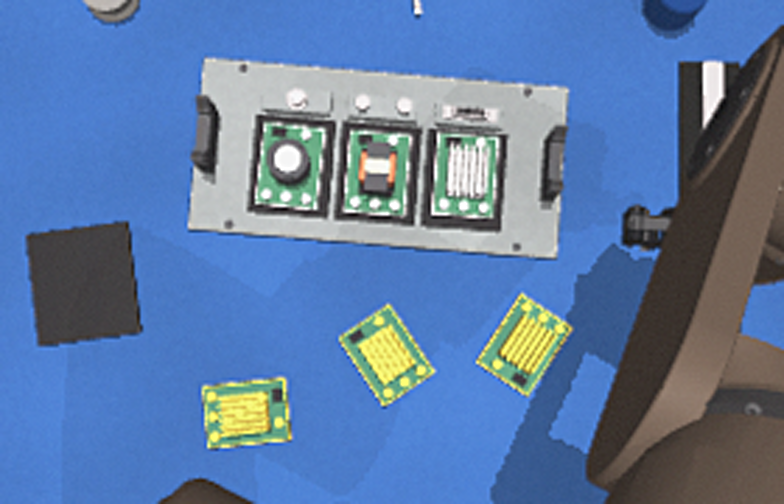

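Call:
{"method": "play_rows", "body": {
  "delta_rot": [
    [0, -0.05, -0.25],
    [0, -0.04, -0.25],
    [0, 0, -0.15],
    [0, 0, 0]
  ],
  "dp": [
    [0.15, 0.8, 0.3],
    [0.14, 0.75, 0.6],
    [0.1, 0.25, 0.9],
    [0, 0, 0]
  ],
  "hand": [80, 80, 80, 80]
}}

```text
t: 33.0
ee_pos: [530.1, -309.8, 134.3]
ee_rot: [[1.0, -0.006, 0.004], [-0.006, -1.0, -0.002], [0.004, 0.002, -1.0]]
contact_force: [-0.4, -0.7, 0.4]
opening: 0.685
```

```bash
python3 plan.py 527.5 -314.3 23 -91 3; python3 wl.py w23.png bar
```

```text
t 33.0 pos [ 530.1 -309.8  134.3] yaw -90.37 F [-0.4 -0.7  0.4] open 0.685 q [-0.58  0.54  1.78  0.    0.82  1.  ]
err world [  -2.6   -4.5 -111.3] rot deg [ 0.13 -0.23  0.63]
0 dp [-0.02, 0.04, 0.93] rot [0.01, -0.02, 0.04]
1 dp [-0.02, 0.04, 0.93] rot [0.01, -0.02, 0.04]
2 dp [-0.02, 0.04, 0.93] rot [0.01, -0.02, 0.04]
```

View pics/w23.png

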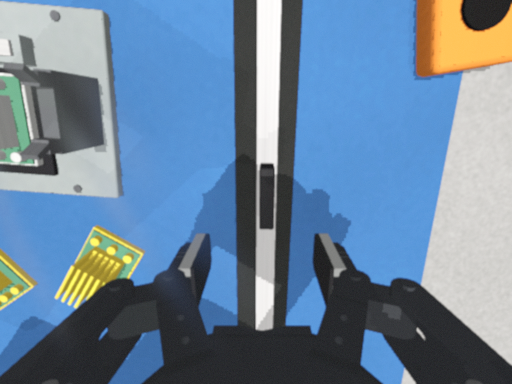

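Call:
{"method": "play_rows", "body": {
  "delta_rot": [
    [0, -0.05, 0.06],
    [0, -0.05, 0.06],
    [0, -0.04, 0]
  ],
  "dp": [
    [-0.05, 0.1, 0.7],
    [-0.08, 0, 0.9],
    [-0.04, 0, 0.5]
  ],
  "hand": [80, 80, 80]
}}

```text
t: 33.4
ee_pos: [530.3, -313.8, 61.0]
ee_rot: [[1.0, -0.015, 0.005], [-0.015, -1.0, -0.011], [0.006, 0.011, -1.0]]
contact_force: [-0.5, -0.2, 0.8]
opening: 0.683
```

```bash
python3 plan.py 527.5 -314.3 23 -91 1
```

```text
t 33.4 pos [ 530.3 -313.8   61. ] yaw -90.88 F [-0.5 -0.2  0.8] open 0.683 q [-0.58  0.64  1.82 -0.01  0.68  1.01]
err world [ -2.8  -0.5 -38. ] rot deg [ 0.61 -0.32  0.12]
0 dp [-0.08, 0.0, 0.95] rot [0.12, -0.06, 0.02]
```

Call:
{"method": "play_rows", "body": {
  "delta_rot": [
    [0.1, -0.06, 0.02],
    [0, 0, 0],
    [0, 0, 0]
  ],
  "dp": [
    [-0.08, 0, 0.55],
    [0, 0, 0.2],
    [0, 0, 0]
  ],
  "hand": [100, 120, 120]
}}

```text
t: 33.7
ee_pos: [529.0, -311.6, 33.3]
ee_rot: [[1.0, -0.015, 0.002], [-0.015, -1.0, -0.003], [0.002, 0.003, -1.0]]
contact_force: [-0.1, 0.2, 0.1]
opening: 0.53
```

```bash
python3 plan.py 527.5 -314.3 23 -91 1
```

```text
t 33.7 pos [ 529.  -311.6   33.3] yaw -90.86 F [-0.1  0.2  0.1] open 0.53 q [-0.58  0.68  1.83 -0.    0.63  1.01]
err world [ -1.5  -2.7 -10.3] rot deg [ 0.16 -0.12  0.14]
0 dp [-0.04, 0.07, 0.26] rot [0.03, -0.02, 0.03]
```

Call:
{"method": "play_rows", "body": {
  "delta_rot": [
    [0.03, -0.02, 0.03],
    [0, 0, 0],
    [0, 0, 0]
  ],
  "dp": [
    [-0.04, 0.06, 0.25],
    [0, 0, 0],
    [0, 0, 0]
  ],
  "hand": [120, 120, 120]
}}

```text
t: 34.0
ee_pos: [529.7, -314.5, 26.5]
ee_rot: [[1.0, -0.017, 0.005], [-0.017, -1.0, -0.003], [0.005, 0.003, -1.0]]
contact_force: [0.2, 0.3, -0.9]
opening: 0.529
```

```bash
python3 plan.py 527.5 -314.3 23 -91 1; python3 wl.py w24.png
```

```text
t 34.0 pos [ 529.7 -314.5   26.5] yaw -90.96 F [ 0.2  0.3 -0.9] open 0.529 q [-0.59  0.69  1.83  0.    0.62  1.  ]
err world [-2.2  0.2 -3.5] rot deg [ 0.17 -0.27  0.04]
0 dp [-0.06, -0.01, 0.09] rot [0.03, -0.05, 0.01]
```

View pics/w24.png

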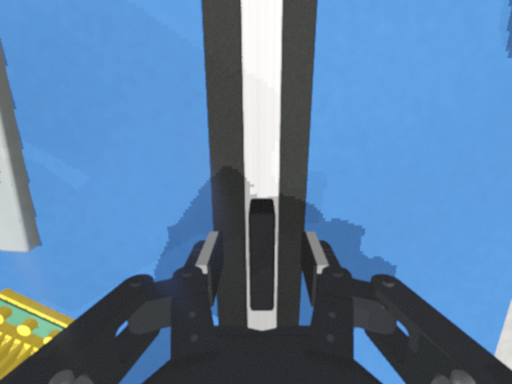

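Call:
{"method": "play_rows", "body": {
  "delta_rot": [
    [0.02, -0.04, 0],
    [0, 0, 0],
    [0, 0, 0],
    [0, 0, 0],
    [0, 0, 0]
  ],
  "dp": [
    [-0.05, 0, 0.09],
    [0, 0, 0],
    [0, 0, 0],
    [0, 0, 0],
    [0, 0, 0]
  ],
  "hand": [120, 170, 220, 255, 255]
}}

```text
t: 34.55
ee_pos: [527.8, -314.9, 23.6]
ee_rot: [[1.0, -0.017, 0.002], [-0.017, -1.0, -0.002], [0.002, 0.002, -1.0]]
contact_force: [0.3, 0.7, -2.5]
opening: 0.149
```

Call:
{"method": "play_rows", "body": {
  "delta_rot": [
    [0, 0, 0],
    [0, 0, 0]
  ],
  "dp": [
    [0, 0, 0],
    [0, 0, 0]
  ],
  "hand": [255, 255]
}}

```text
t: 34.75
ee_pos: [527.8, -314.9, 23.6]
ee_rot: [[1.0, -0.017, 0.002], [-0.017, -1.0, -0.002], [0.002, 0.002, -1.0]]
contact_force: [-0.5, 0.4, 0.6]
opening: 0.148
```

```bash
python3 plan.py 527.5 -314.3 23 -91 1
```

```text
t 34.75 pos [ 527.8 -314.9   23.6] yaw -90.98 F [-0.5  0.4  0.6] open 0.148 q [-0.59  0.69  1.83 -0.    0.62  1.  ]
err world [-0.3  0.6 -0.6] rot deg [ 0.09 -0.1   0.02]
0 dp [-0.01, -0.01, 0.02] rot [0.02, -0.02, 0.0]
```

Call:
{"method": "play_rows", "body": {
  "delta_rot": [
    [0, 0, 0],
    [0, 0, 0],
    [0, 0, 0],
    [0, 0, 0],
    [0, 0, 0]
  ],
  "dp": [
    [0, 0, -0.5],
    [0, 0, -0.9],
    [0, 0, -1],
    [0, 0, -1],
    [0, 0, -1]
  ],
  "hand": [255, 255, 255, 255, 255]
}}

```text
t: 35.25
ee_pos: [523.6, -312.1, 198.0]
ee_rot: [[1.0, -0.017, -0.01], [-0.017, -1.0, 0.006], [-0.01, -0.006, -1.0]]
contact_force: [0.7, -0.6, -2.6]
opening: 0.149
```

```bash
python3 plan.py 617.5 13.9 210 -4.84 18
```

```text
t 35.25 pos [ 523.6 -312.1  198. ] yaw -90.99 F [ 0.7 -0.6 -2.6] open 0.149 q [-0.59  0.46  1.72 -0.    0.97  1.  ]
err world [ 93.9 326.   12. ] rot deg [ -0.71   0.21 -86.15]
0 dp [0.12, -0.46, -0.02] rot [-0.01, 0.0, -0.96]
1 dp [0.16, -0.44, -0.02] rot [-0.01, 0.0, -0.96]
2 dp [0.2, -0.43, -0.02] rot [-0.01, 0.0, -0.96]
3 dp [0.23, -0.41, -0.02] rot [-0.01, 0.0, -0.96]
4 dp [0.26, -0.39, -0.02] rot [-0.01, 0.0, -0.96]
5 dp [0.3, -0.37, -0.02] rot [-0.01, 0.0, -0.96]
6 dp [0.33, -0.34, -0.02] rot [-0.01, 0.0, -0.96]
7 dp [0.35, -0.31, -0.02] rot [-0.01, 0.0, -0.96]
8 dp [0.38, -0.28, -0.02] rot [-0.01, 0.0, -0.96]
9 dp [0.4, -0.25, -0.02] rot [-0.01, 0.0, -0.96]
10 dp [0.42, -0.21, -0.02] rot [-0.01, 0.0, -0.96]
11 dp [0.44, -0.18, -0.02] rot [-0.01, 0.0, -0.96]
12 dp [0.45, -0.14, -0.02] rot [-0.01, 0.0, -0.96]
13 dp [0.46, -0.1, -0.02] rot [-0.01, 0.0, -0.96]
14 dp [0.47, -0.06, -0.02] rot [-0.01, 0.0, -0.96]
15 dp [0.47, -0.03, -0.02] rot [-0.01, 0.0, -0.96]
16 dp [0.47, 0.01, -0.02] rot [-0.01, 0.0, -0.96]
17 dp [0.47, 0.05, -0.02] rot [-0.01, 0.0, -0.96]
```

Call:
{"method": "play_rows", "body": {
  "delta_rot": [
    [0, 0, -0.95],
    [0, 0, -0.95],
    [0, 0, -0.95],
    [0, 0, -0.95],
    [0, 0, -0.95]
  ],
  "dp": [
    [0.12, -0.46, -0.05],
    [0.16, -0.44, 0],
    [0.2, -0.43, 0],
    [0.23, -0.41, 0],
    [0.26, -0.39, 0]
  ],
  "hand": [255, 255, 255, 255, 255]
}}

```text
t: 35.75
ee_pos: [551.8, -222.4, 207.3]
ee_rot: [[0.918, 0.396, -0.001], [0.396, -0.918, 0.0], [-0.001, -0.001, -1.0]]
contact_force: [-0.1, 0.2, -2.0]
opening: 0.147
```

Call:
{"method": "play_rows", "body": {
  "delta_rot": [
    [0, 0, -0.95],
    [0, 0, -0.95],
    [0, 0, -0.95],
    [0, 0, -0.95],
    [0, 0, -0.95]
  ],
  "dp": [
    [0.3, -0.37, 0],
    [0.33, -0.34, 0],
    [0.35, -0.31, 0],
    [0.38, -0.28, 0],
    [0.4, -0.25, 0]
  ],
  "hand": [255, 255, 255, 255, 255]
}}

```text
t: 36.25
ee_pos: [576.4, -127.0, 206.1]
ee_rot: [[0.668, 0.744, -0.004], [0.744, -0.668, 0.001], [-0.002, -0.003, -1.0]]
contact_force: [0.7, -0.2, -3.1]
opening: 0.15
```

Call:
{"method": "play_rows", "body": {
  "delta_rot": [
    [0, 0, -0.95],
    [0, 0, -0.95],
    [0, 0, -0.95],
    [0, 0, -0.95],
    [0, 0, -0.95]
  ],
  "dp": [
    [0.42, -0.21, 0],
    [0.44, -0.18, 0],
    [0.45, -0.14, 0],
    [0.46, -0.1, 0],
    [0.47, -0.06, 0]
  ],
  "hand": [255, 255, 255, 255, 255]
}}

```text
t: 36.75
ee_pos: [599.8, -31.6, 204.7]
ee_rot: [[0.294, 0.956, -0.007], [0.956, -0.294, 0.001], [-0.001, -0.007, -1.0]]
contact_force: [0.6, -0.1, -1.9]
opening: 0.147
```

```bash
python3 plan.py 617.5 13.9 180 -4.84 4
```

```text
t 36.75 pos [599.8 -31.6 204.7] yaw -17.12 F [ 0.6 -0.1 -1.9] open 0.147 q [-0.1   0.44  1.74  0.    0.97  0.19]
err world [ 17.7  45.5 -24.7] rot deg [ -0.39  -0.   -12.28]
0 dp [0.3, 0.02, 0.15] rot [-0.02, -0.0, -0.61]
1 dp [0.3, 0.04, 0.15] rot [-0.02, -0.0, -0.61]
2 dp [0.3, 0.05, 0.15] rot [-0.02, -0.0, -0.61]
3 dp [0.3, 0.07, 0.15] rot [-0.02, -0.0, -0.61]
```

Call:
{"method": "play_rows", "body": {
  "delta_rot": [
    [-0.02, 0, -0.7],
    [-0.02, 0, -0.7],
    [-0.02, 0, -0.6],
    [0, 0, -0.4],
    [0, 0, 0]
  ],
  "dp": [
    [0.35, 0.04, 0.1],
    [0.35, 0.06, 0.15],
    [0.3, 0.08, 0.15],
    [0.1, 0.05, 0.1],
    [0, 0, 0]
  ],
  "hand": [255, 255, 255, 255, 255]
}}

```text
t: 37.25
ee_pos: [618.5, 14.0, 182.7]
ee_rot: [[0.075, 0.997, -0.004], [0.997, -0.075, 0.001], [0.0, -0.004, -1.0]]
contact_force: [-0.7, 0.2, -2.0]
opening: 0.149
```

```bash
python3 plan.py 617.5 13.9 130 -4.84 2; python3 wl.py w25.png bar
```

```text
t 37.25 pos [618.5  14.  182.7] yaw -4.29 F [-0.7  0.2 -2. ] open 0.149 q [-0.03  0.49  1.72  0.    0.94  0.05]
err world [ -1.   -0.1 -52.7] rot deg [-0.21 -0.02  0.55]
0 dp [-0.0, -0.01, 0.66] rot [-0.02, -0.0, 0.06]
1 dp [-0.0, -0.01, 0.66] rot [-0.02, -0.0, 0.06]
bar 0.79 10917 (array([619. ,  55.9]), array([219.4,  35.3]), 82.3) top z 205.0 2558 (array([618.4,  12.8]), array([61.3, 14. ]), 85.6) [618.7  16.3]
```

View pics/w25.png

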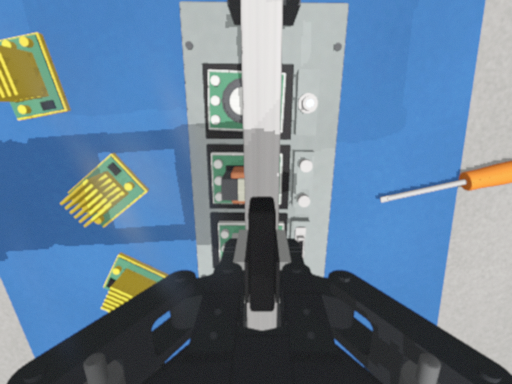

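Call:
{"method": "play_rows", "body": {
  "delta_rot": [
    [-0.02, 0, 0.06],
    [-0.02, 0, 0.05],
    [0, 0, 0]
  ],
  "dp": [
    [0, -0.03, 0.6],
    [0, -0.04, 0.7],
    [0, 0, 0]
  ],
  "hand": [255, 255, 255]
}}

```text
t: 37.65
ee_pos: [616.2, 12.2, 131.8]
ee_rot: [[0.091, 0.996, 0.003], [0.996, -0.091, -0.0], [0.0, 0.003, -1.0]]
contact_force: [-0.3, -0.7, -1.9]
opening: 0.148
```

```bash
python3 plan.py 617.5 13.9 100 -4.84 1; python3 wl.py w26.png
```

```text
t 37.65 pos [616.2  12.2 131.8] yaw -5.25 F [-0.3 -0.7 -1.9] open 0.148 q [-0.03  0.54  1.77  0.    0.82  0.06]
err world [  1.3   1.7 -31.8] rot deg [ 0.19 -0.01 -0.41]
0 dp [0.04, 0.03, 0.8] rot [0.04, -0.0, -0.08]
```

View pics/w26.png

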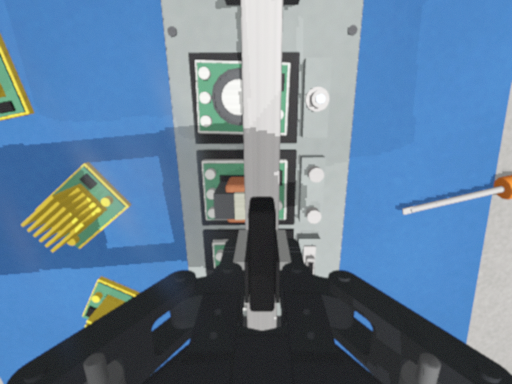

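Call:
{"method": "play_rows", "body": {
  "delta_rot": [
    [0.03, 0, -0.08],
    [0, 0, 0]
  ],
  "dp": [
    [0.04, 0.02, 0.4],
    [0, 0, 0]
  ],
  "hand": [255, 255]
}}

```text
t: 37.9
ee_pos: [619.8, 13.3, 119.0]
ee_rot: [[0.085, 0.996, 0.005], [0.996, -0.085, 0.0], [0.0, 0.005, -1.0]]
contact_force: [-0.7, -0.4, -2.4]
opening: 0.146
```

```bash
python3 plan.py 617.5 13.9 100 -4.84 1; python3 - <<'E'
from h import *
p,d=save('side','s1.png')
cv2.imwrite('pics/s1z.png',cv2.resize(p[120:270,220:400,::-1],None,fx=4,fy=4,interpolation=cv2.INTER_CUBIC))
E
```

```text
t 37.9 pos [619.8  13.3 119. ] yaw -4.87 F [-0.7 -0.4 -2.4] open 0.146 q [-0.03  0.56  1.77  0.    0.8   0.06]
err world [ -2.3   0.6 -19. ] rot deg [ 0.31 -0.03 -0.03]
0 dp [0.01, -0.06, 0.47] rot [0.06, -0.01, -0.01]
```

View pics/s1z.png

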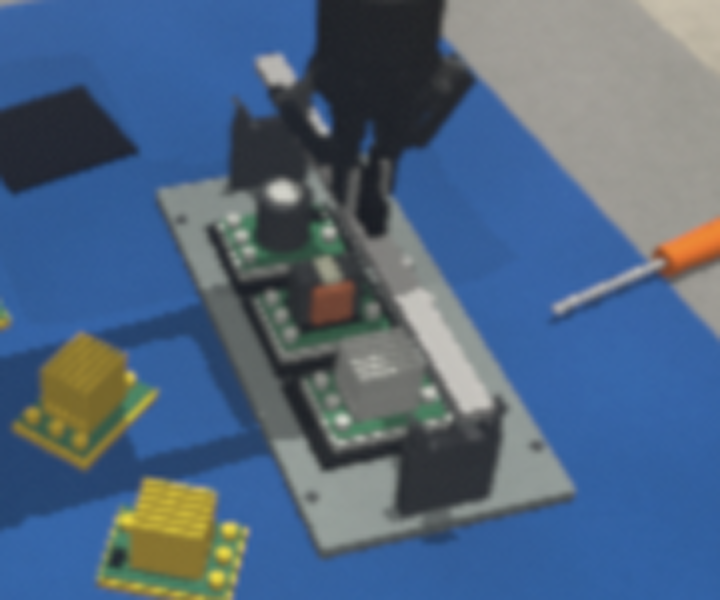

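Call:
{"method": "play_rows", "body": {
  "delta_rot": [
    [0.05, 0, 0],
    [0, 0, 0]
  ],
  "dp": [
    [0.01, -0.06, 0.45],
    [0, 0, 0]
  ],
  "hand": [255, 255]
}}

```text
t: 38.15
ee_pos: [619.7, 13.7, 103.6]
ee_rot: [[0.085, 0.996, 0.006], [0.996, -0.085, 0.0], [0.001, 0.006, -1.0]]
contact_force: [-0.2, -0.7, -1.9]
opening: 0.147
```

```bash
python3 plan.py 617.5 13.9 86 -4.84 1
```

```text
t 38.15 pos [619.7  13.7 103.6] yaw -4.89 F [-0.2 -0.7 -1.9] open 0.147 q [-0.03  0.58  1.78  0.    0.77  0.06]
err world [ -2.2   0.2 -17.6] rot deg [ 0.32 -0.04 -0.05]
0 dp [-0.0, -0.06, 0.44] rot [0.06, -0.01, -0.01]
```

Call:
{"method": "play_rows", "body": {
  "delta_rot": [
    [0.07, 0, 0],
    [0, 0, 0]
  ],
  "dp": [
    [0, -0.07, 0.4],
    [0, 0, 0]
  ],
  "hand": [255, 255]
}}

```text
t: 38.35
ee_pos: [618.0, 14.0, 88.3]
ee_rot: [[0.085, 0.996, 0.001], [0.996, -0.085, 0.001], [0.001, 0.001, -1.0]]
contact_force: [-0.7, 0.0, -3.5]
opening: 0.147
```

```bash
python3 plan.py 617.5 13.9 86 -4.84 1
```

```text
t 38.35 pos [618.   14.   88.3] yaw -4.88 F [-0.7  0.  -3.5] open 0.147 q [-0.03  0.6   1.79  0.    0.74  0.06]
err world [-0.5 -0.1 -2.3] rot deg [ 0.08 -0.04 -0.04]
0 dp [-0.0, -0.01, 0.06] rot [0.02, -0.01, -0.01]
```

Call:
{"method": "play_rows", "body": {
  "delta_rot": [
    [0.02, 0, 0]
  ],
  "dp": [
    [0, -0.01, 0.07]
  ],
  "hand": [255]
}}

```text
t: 38.45
ee_pos: [618.2, 13.9, 86.0]
ee_rot: [[0.085, 0.996, 0.001], [0.996, -0.085, 0.001], [0.001, 0.001, -1.0]]
contact_force: [0.6, -0.1, -2.5]
opening: 0.149
```

```bash
python3 plan.py 617.5 13.9 85 -4.84 1
```

```text
t 38.45 pos [618.2  13.9  86. ] yaw -4.89 F [ 0.6 -0.1 -2.5] open 0.149 q [-0.03  0.61  1.79  0.    0.74  0.06]
err world [-0.7 -0.  -1. ] rot deg [ 0.04 -0.05 -0.05]
0 dp [-0.0, -0.02, 0.02] rot [0.01, -0.01, -0.01]
```

Call:
{"method": "play_rows", "body": {
  "delta_rot": [
    [0, 0, 0]
  ],
  "dp": [
    [0, -0.01, 0.04]
  ],
  "hand": [255]
}}

```text
t: 38.55
ee_pos: [618.2, 14.0, 85.5]
ee_rot: [[0.085, 0.996, 0.001], [0.996, -0.085, 0.001], [0.001, 0.001, -1.0]]
contact_force: [-9.7, -0.1, 31.1]
opening: 0.151
```

```bash
python3 plan.py 617.5 13.9 85 -4.84 1
```

```text
t 38.55 pos [618.2  14.   85.5] yaw -4.89 F [-9.7 -0.1 31.1] open 0.151 q [-0.03  0.61  1.79  0.    0.74  0.06]
err world [-0.7 -0.1 -0.5] rot deg [ 0.08 -0.05 -0.05]
0 dp [-0.0, -0.02, 0.01] rot [0.02, -0.01, -0.01]
```

Call:
{"method": "play_rows", "body": {
  "delta_rot": [
    [0, 0, 0],
    [0, 0, 0],
    [0, 0, 0],
    [0, 0, 0],
    [0, 0, 0]
  ],
  "dp": [
    [0, 0, 0],
    [0, 0, 0],
    [0, 0, 0],
    [0, 0, -0.4],
    [0, 0, -1]
  ],
  "hand": [200, 150, 100, 100, 100]
}}

```text
t: 39.05
ee_pos: [616.1, 13.9, 139.6]
ee_rot: [[0.085, 0.996, -0.004], [0.996, -0.085, 0.001], [0.001, -0.004, -1.0]]
contact_force: [0.3, -0.9, 0.7]
opening: 0.609
```

Call:
{"method": "play_rows", "body": {
  "delta_rot": [
    [0, 0, 0],
    [0, 0, 0],
    [0, 0, 0],
    [0, 0, 0],
    [0, 0, 0]
  ],
  "dp": [
    [0, 0, -1],
    [0, 0, -1],
    [0, 0, -0.6],
    [-1, -0.3, 0],
    [-1, -0.3, 0]
  ],
  "hand": [60, 0, 0, 0, 0]
}}

```text
t: 39.55
ee_pos: [589.0, -61.8, 253.4]
ee_rot: [[0.08, 0.997, 0.005], [0.997, -0.08, 0.001], [0.001, 0.005, -1.0]]
contact_force: [-0.2, -1.3, 0.4]
opening: 0.996
```

Call:
{"method": "play_rows", "body": {
  "delta_rot": [
    [0, 0, 0],
    [0, 0, 0],
    [0, 0, 0],
    [0, 0, 0],
    [0, 0, 0]
  ],
  "dp": [
    [-1, -0.3, 0],
    [-1, -0.3, 0],
    [-1, -0.3, 0],
    [-1, -0.3, 0],
    [-0.5, 0, 0]
  ],
  "hand": [0, 0, 0, 0, 0]
}}

```text
t: 40.05
ee_pos: [523.3, -245.1, 254.9]
ee_rot: [[0.079, 0.997, 0.008], [0.997, -0.079, -0.001], [-0.0, 0.008, -1.0]]
contact_force: [0.5, -0.1, 0.1]
opening: 1.001
```

```bash
python3 plan.py 617.5 13.9 85 -4.84 1; python3 look.py t6.png choke_module heatsink_module transformer_module bar fixture
python3 - <<'E'
from h import *
p,d=snapshot('top')
P,v,u=pts('top',d)
for lo,hi in [(98,112),(75,87)]:
  Q=P[(P[:,2]>lo)&(P[:,2]<hi)&(abs(P[:,0]-620)<60)&(abs(P[:,1]-10)<210)]
  print(len(Q),cv2.minAreaRect(Q[:,:2].astype(np.float32)),Q.mean(0))
p,d=save('side','s2.png')
cv2.imwrite('pics/s2z.png',cv2.resize(p[120:270,220:400,::-1],None,fx=4,fy=4,interpolation=cv2.INTER_CUBIC))
E
```

```text
t 40.05 pos [ 523.3 -245.1  254.9] yaw -4.53 F [ 0.5 -0.1  0.1] open 1.001 q [-0.49  0.35  1.74  0.    1.04 -0.42]
err world [  94.2  259.  -169.9] rot deg [0.47 0.   0.31]
0 dp [6.64, 1.8, 4.26] rot [0.09, 0.0, 0.06]
choke_module 0.67 461 (array([606.5,  96.1]), array([60.8, 80.2]), 84.9) top z 70.8 142 (array([602.4,  95.4]), array([29.7, 36.9]), 0.0) [603.9  96.2]
heatsink_module 0.93 622 (array([424.4,   2.4]), array([79.7, 61.7]), 33.1) top z 51.9 98 (array([425.3,   3.3]), array([43.6, 34.9]), 33.5) [426.    3.4]
heatsink_module 0.87 643 (array([ 435.8, -131.8]), array([61.4, 84.4]), 55.3) top z 51.9 118 (array([ 434.6, -130.5]), array([35.8, 44. ]), 55.6) [ 434.  -130.2]
heatsink_module 0.68 456 (array([597.7, -72.4]), array([60.3, 80.5]), 88.9) top z 68.9 66 (array([588.7, -72.7]), array([35.6, 25.6]), 84.9) [587.9 -72.8]
transformer_module 0.94 476 (array([586.3,  13.5]), array([61.9, 55.6]), 86.4) top z 69.7 123 (array([592.7,  12. ]), array([31.8, 32.2]), 88.3) [593.2  12. ]
bar 0.64 1177 (array([622.9,  10.5]), array([368.6,  31.3]), 85.1) top z 106.6 132 (array([617.5,  10.6]), array([59.5, 14.1]), 84.5) [617.2  10.3]
fixture 0.74 3752 (array([616.9,   7.6]), array([363.2, 172. ]), 85.0) top z 71.0 168 (array([617.3,   8.9]), array([341.4,  60.2]), 85.0) [616.1  -6.4]
140 ((631.384033203125, 78.8271255493164), (199.43695068359375, 18.738733291625977), 78.80783081054688) [617.55482068  11.61699233 104.89422725]
998 ((619.9918823242188, 10.733505249023438), (368.74005126953125, 55.877532958984375), 84.23712158203125) [617.44291021  11.11440414  79.49453584]
```

View pics/zoom_t6.png

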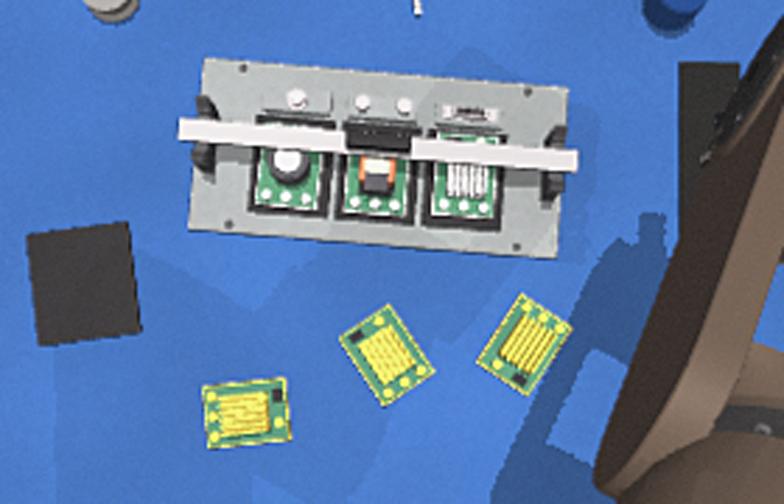

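View pics/s2z.png

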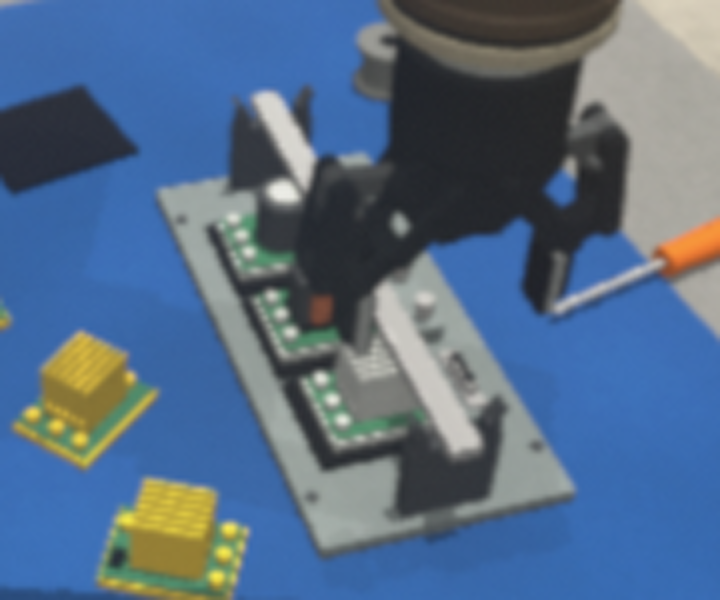

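Call:
{"method": "play_rows", "body": {
  "delta_rot": [
    [0, 0, 0],
    [0, 0, 0]
  ],
  "dp": [
    [0, 0, 0],
    [0, 0, 0]
  ],
  "hand": [0, 0]
}}

```text
t: 40.65
ee_pos: [525.6, -240.0, 254.7]
ee_rot: [[0.074, 0.997, 0.008], [0.997, -0.074, 0.0], [0.001, 0.008, -1.0]]
contact_force: [0.4, 0.2, -0.5]
opening: 0.998
```

```bash
python3 -c "
from rig import *
print(close_job())"
```

```text
the job is handed in; nothing more can be done
None
```

I moved the bar and all three modules as the task asked and handed the job in at about 41 s. No verdict is reported, so the figures below are my own camera checks.

**Moves, in order:**
1. Lifted the bar onto the rest strip.
2. Parked the transformer on the free pad.
3. Moved the choke to the single-socket bay.
4. Moved the heat sink to the flat-connector bay.
5. Moved the transformer to the two-post bay.
6. Laid the bar back in both brackets.
7. Let go of everything and drew the arm clear.

**Modules:** The last clear top view, taken before the bar went back, showed each module about 1 to 3 mm from its plate centre and within about 1–2° of square. All were at seated height (tops about 70 mm).

**Bar:** It now reads x 617.5, y 10.6 mm, against 617.0, 10.6 mm at the start. Its height is the same as before and it lies about parallel to the fixture.

**Disagreements and contact force:**
- The measured tool position read about 3 mm higher in y than the top camera over the fixture. I centred the modules using the wrist pictures instead.
- With the bar on, one height-filtered fit mixed in other points and was useless. The per-object fits agreed with each other.
- The heat sink briefly pressed down with about 60 N at the wrist, below the 120 N limit.

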